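Restock the display turntable's crate with the drive isolated

ROBOT

A 6-joint arm with a two-finger parallel gripper is mounted at the origin on the work surface. World frame = base frame: x ahead of the robot, y to its left, z up, the work surface at z = 0. Lengths are in mm, angles in degrees, forces in N, time in s.
With the tool pointing down it reaches from about 350 to 950 mm from the base axis. Payload 17.4 kg.
Tool frame: the origin (TCP) lies between the finger pads, 19 mm behind the fingertips; this is the grasp point; z points along the fingers, y is the line along which they close (so a half turn about z gives the same grasp; the last joint's range is limited). The gripper opens to 93 mm and grips with 3 to 60 N. Pads are 15 mm wide; open, the fingers measure 128 mm over their backs; the gripper's body (75 mm by 188 mm) begins 65 mm behind the grasp point.
Start: joints at [64.756, 6.646, 82.598, -0, 90.757, -2.166], TCP at [264.605, 620.98, 237.446] pointing down, gripper open.
Joint ranges: [-162.19, 162.19], [-47.58, 125.68], [4.15, 143.07], [-65.23, 245.23], [0.69, 171.88], [-170.13, 170.13]. Speed limits (degrees/s): [108.29, 108.29, 127.2, 180, 180, 180].

INTERFACE

Orientations are given as [roll, pitch, yaw] about the fixed x, y, z axes, in that order (R = Rz(yaw) Ry(pitch) Rx(roll)).
In Python, from cell import state, capture, get_calibration, finish_job gives the robot as it stands.
- The arm moves only by the tool jog_arm, never from a script. Its argument "commands" is one flat list of numbers, 6 for each row, row after row: the shift along the tool's x, y, z in units of 250 mm (1.0 is 250 mm), then the turn, a rotation vector about the tool's x, y, z in units of 1.5 rad (1.0 is 1.5 rad). In form: [tx, ty, tz, ax, ay, az, tx, ty, tz, ax, ay, az, ...]. A call has 1 to 12 rows; each row shifts and turns the commanded pose from where the row before left it, along the tool's axes as they then stand; what a row does not reach is not made up. A row lasts 1/8 s, in which the tool goes at most 62.5 mm and 10.7 degrees, less where a joint would pass 70% of its speed; a pose out of reach is approached as far as the arm can. A call with a number of a shift or a turn outside -1 to 1 is refused whole. A call with a gripper value outside its range is refused whole. "grip" is the finger opening in mm, from 0 to 93, set as the call begins (left out, the last holds). The fingers move at their own pace and stop on an object; "squeeze" is the grip in N (left out, the last holds). Time passes only in rows, so rows that do not move let the fingers close. It gives the time, the measured TCP pose, the force, the opening and the grip force at its end, in the units of the state.
- state(): the state, without advancing time (a new reading comes with each control period).
- capture(name): name is "scene" or "top" or "wrist"; returns the picture (384x512x3 uint8, red, green, blue); there is no depth.
- get_calibration(name): a dict with "mtx" (3x3 intrinsics, pixels), "dist_coeffs" ([k1, k2, p1, p2, k3] as OpenCV has them; the pictures are not rectified), "T" (4x4, takes a point from camera to world coordinates); the wrist camera has in their place "hand_eye" (4x4, takes a point from camera to tool coordinates, whose origin is the TCP and whose axes are the flange's). Camera axes: x right, y down, z forward; pixel columns grow to the right and rows downward; lengths in mm; the calibration is good to about 2 mm. A picture is of the moment at which its call begins: read the wrist's pose just before it. get_calibration takes no time and is no camera call.
- finish_job(): hands the job in; it is judged then, once.
The state is a dict: "time_s": time; "joint_positions": joint angles; "joint_vel": joint speeds; "effort": joint torques, N m; "position": TCP position; "tcp_rot": TCP orientation; "wrist_force": force on the tool from outside, world axes, zero at the start; "torque": the same for the moment, N m; "opening": finger opening in mm; "finger_force": force on a finger pad.
Only numpy, scipy, OpenCV 4.12 (cv2) and the standard library are available. Lean on these libraries where they do the work, as an engineer would, in place of code of your own. Each camera call takes 0.05 s, during which the arm holds its last target. There are 200 camera calls.

TASK

The display turntable has paused on its timer but is still live, so first turn its rotary isolator off. With it off, stand every jar, tin and carton that is loose on the counter upright on the floor of the turntable's wooden crate, side by side in one row, and never reach into the crate while the isolator is on. Then turn the isolator back on, press the start plunger fully down and let it spring up again; leave the pumpkin, gourd, mug, tag box and gift box where they are.

Things in the scene. Friction and masses are not known exactly. Their poses are not given: they have to be found in the camera images.
- crate (a point): Centre of the inside floor of the open wooden crate on the turntable; floor 63 mm above the counter, z up. Inside 298 mm long (this point's y) by 72 mm wide (x); walls 8 mm thick, 22 mm above the floor. Takes one row of goods side by side along y: with five, only 18 to 36 mm of length is left over in all, so set them close. The slim carton goes with its 60 mm side across the crate.
- turntable: Fixed display turntable: black round base and aluminium platter 220 mm across, 55 mm high, carrying the light-wood crate (314 x 88 mm outside, top edge 85 mm above the counter; it overhangs the platter at both ends). Geared: neither platter nor crate moves by hand. Origin under its centre; y along the crate.
- isolator_box: Fixed grey enclosure of the rotary isolator, 90 x 90 mm, 58 mm high, with an aluminium plate and a bar handle on top. Origin under its centre. Seen from above, the handle's white-marked end points 30 degrees counterclockwise of this body's x axis (at a small ring mark) when off, and 30 degrees clockwise of it (at a short stroke mark) when on.
- isolator (a joint): Angle of the isolator handle about its vertical axis: 0 = on, 1.047 rad (60 degrees) = off, growing counterclockwise seen from above, with a stop at either end. A spring snaps it away from the middle to the nearer end (detents): about 0.18 N m to start it moving.
- isolator_grip (a point): Point on the handle's axis, in the middle of its bar, 94 mm above the counter; its x axis lies along the bar towards the white-marked end and turns with the handle, z up. The black bar is 46 mm long, 14 mm wide and 34 mm high, from 72 to 106 mm above the counter, on a round boss 48 mm across from 60 to 72 mm.
- start_plunger (a joint): Travel of the start plunger: 0 = up, 0.010 m = fully down at its stop. A spring returns it; 1.7 N to start it moving, 4.5 N holds it down. Moves straight down.
- plunger_top (a point): Centre of the top of the plunger's round black head, 40 mm across and 90 mm above the counter when up. It stands on a fixed grey enclosure 80 x 80 x 55 mm high with an aluminium collar 48 mm across.
- jar_large: Amber glass jar with copper-coloured lid and paper label, 62 mm diameter (lid 58 mm, top 16 mm), 74 mm high, about 0.3 kg. Origin at the centre of its underside, z up through the lid. May be absent.
- jar_small: Amber glass jar with copper-coloured lid and paper label, 54 mm diameter (lid 50 mm, top 16 mm), 62 mm high, about 0.2 kg. Origin at the centre of its underside, z up. May be absent.
- tin_tall: Copper-coloured cylindrical tin with a paper band, 58 mm diameter, 86 mm high, about 0.28 kg. Origin at the centre of its underside, z up. May be absent.
- tin_low: Copper-coloured cylindrical tin with a paper band, 50 mm diameter, 58 mm high, about 0.15 kg. Origin at the centre of its underside, z up. May be absent.
- carton_square: Upright kraft cardboard carton, 56 x 56 mm (its x and y), 66 mm high, about 0.18 kg, rigid. Origin at the centre of its underside, z up. May be absent.
- carton_slim: Upright kraft cardboard carton, 60 mm along its x, 44 mm along its y, 78 mm high, about 0.18 kg, rigid. Origin at the centre of its underside, z up. May be absent.
- pumpkin: Small white ornamental pumpkin, 84 mm across, 70 mm high, origin under its centre. Not part of the job: leave it where it is.
- gourd: Small terracotta-coloured gourd, 56 mm across, 50 mm high, origin under its centre. Not part of the job: leave it where it is.
- mug: White mug, 72 mm across, 78 mm high, handle on its y side reaching 68 mm from its axis, origin under its centre. Not part of the job: leave it where it is.
- tag_box: Small wooden box of upright paper gift tags, 75 x 55 mm, 67 mm high, origin under its centre. Not part of the job: leave it where it is.
- gift_box: Flat white gift box with copper ribbon bands, 130 x 100 x 34 mm, origin under its centre. Not part of the job: leave it where it is.

How it is judged:
By the outcome, as a careful person would: the job done as asked, in the order asked, and still so for the second after the job is handed in, with the robot touching nothing.
Of jar_large, jar_small, tin_tall, tin_low, carton_square, carton_slim only 4 to 5 are there at a start; the rules pass over those that are not, and their reading is None.
At some moment in a run one of jar_large, jar_small, tin_low, carton_square may be knocked a few centimetres aside while the robot is not near it.
It also fails if it takes over 210 s, if anything falls off the work surface, if the arm or the gripper's body presses on something with over 40 N, if the wrist force passes 120 N, or if a joint passes its speed limit or range.

## Working session

There is one attempt and no reset: what is moved stays moved. The work goes in short steps, Python scripts to look and compute and a tool call to move; the robot and the scene stay as the last step left them, time stands still between calls to the robot, and variables do not carry over. Pictures are saved under pics/ and viewed, at most 14 in all, crops included, and the job is handed in when it is done.

Besides the shell and the picture viewer there is one more tool, called after "Request:" as name(argument=value, ...) on one line, values as JSON. jog_arm: Moves the arm, as the interface text tells. Shifts and turns lie within -1 to 1; 1 stands for 250 mm of shift or 1.5 rad of turn. Its arguments: {"type":"object","properties":{"commands":{"type":"array","items":{"type":"number"}},"grip":{"type":"number"},"squeeze":{"type":"number"}},"required":["commands"]}

```bash
ls; mkdir -p pics; python3 - <<'E'
from cell import *
import cv2,numpy as np
print(state())
for n in("top","scene"):
    c=get_calibration(n); print(n,c)
    cv2.imwrite(f"pics/{n}0.png",cv2.resize(capture(n)[:,:,::-1],(800,600),interpolation=cv2.INTER_CUBIC))
print(get_calibration("wrist"))
E
```

```text
pics
{'time_s': 0.0, 'joint_positions': array([ 6.47577319e+01,  6.67220270e+00,  8.26358579e+01, -8.70755318e-04,
        9.07553807e+01, -2.16735013e+00]), 'joint_vel': array([ 0.08629014,  0.00590777, -0.01196303, -0.03970897,  0.01676914,
       -0.04292149]), 'effort': array([ 1.50746237e-03, -7.21306157e+01, -6.22592211e+01,  7.81427720e-02,
        2.41674925e-02, -1.08872048e-04]), 'position': array([264.50710491, 620.81788353, 236.72657019]), 'tcp_rot': array([-1.79936571e+02, -1.52917451e-03,  1.56925070e+02]), 'wrist_force': array([0.40449512, 0.35481484, 0.39250657]), 'torque': array([-0.05908467,  0.00441705,  0.01295581]), 'finger_force': 0.0, 'opening': 92.83989834796041}
top {'mtx': array([[423.13267326,   0.        , 252.13664862],
       [  0.        , 423.13267326, 197.37711382],
       [  0.        ,   0.        ,   1.        ]]), 'dist_coeffs': array([-0.1343727,  0.       ,  0.       ,  0.       ,  0.       ]), 'T': array([[ 2.50940849e-02, -9.85899078e-01,  1.65448771e-01,
         3.24902568e+02],
       [-9.99600453e-01, -2.68995275e-02, -8.68039543e-03,
    
[... 704 characters left out ...]
7e+02],
       [ 0.00000000e+00,  0.00000000e+00,  0.00000000e+00,
         1.00000000e+00]])}
{'mtx': array([[331.17889182,   0.        , 253.13509986],
       [  0.        , 331.17889182, 191.86469878],
       [  0.        ,   0.        ,   1.        ]]), 'dist_coeffs': array([-0.07485787,  0.        ,  0.        ,  0.        ,  0.        ]), 'hand_eye': array([[ 3.92182289e-04, -9.69393815e-01, -2.45510646e-01,
         6.74113776e+01],
       [ 9.99999913e-01,  4.14644173e-04, -3.97996654e-05,
         9.33824471e-01],
       [ 1.40381108e-04, -2.45510609e-01,  9.69393894e-01,
        -1.48449364e+02],
       [ 0.00000000e+00,  0.00000000e+00,  0.00000000e+00,
         1.00000000e+00]])}
```

View pics/top0.png

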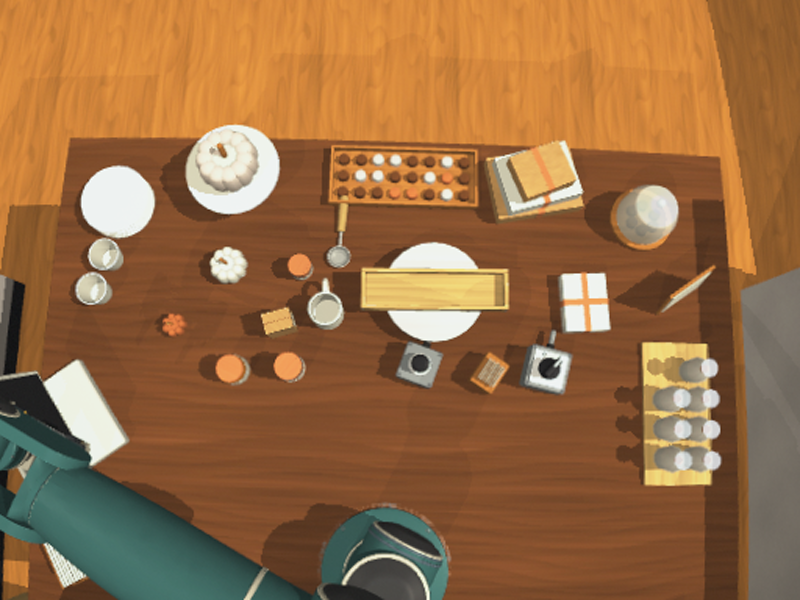

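View pics/scene0.png

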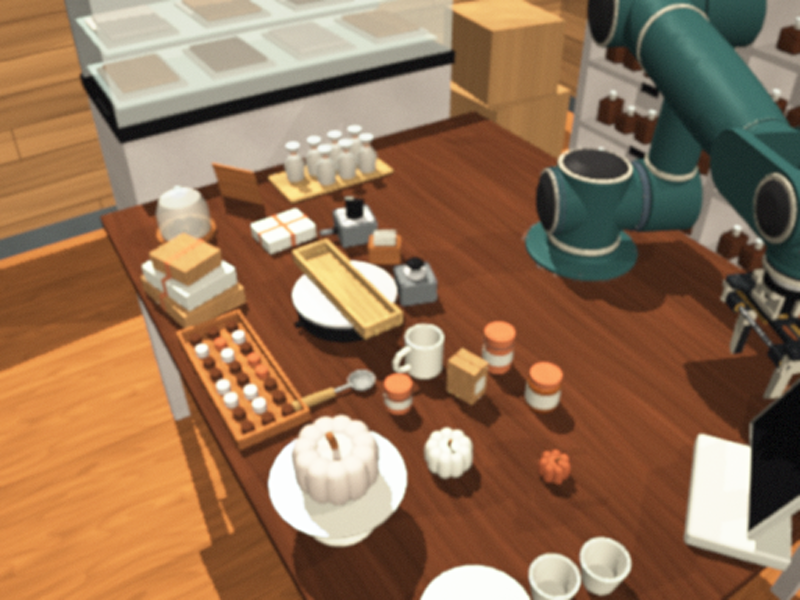

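```bash
cat > h.py <<'E'
from cell import *
import cv2,numpy as np
from scipy.spatial.transform import Rotation as R
def cam(n):
    c=get_calibration(n)
    if n=="wrist":
        s=state(); T=np.eye(4); T[:3,:3]=R.from_euler("xyz",s["tcp_rot"],degrees=True).as_matrix(); T[:3,3]=s["position"]
        return c["mtx"],c["dist_coeffs"],T@c["hand_eye"]
    return c["mtx"],c["dist_coeffs"],c["T"]
def rays(c,p):
    q=cv2.undistortPoints(np.array(p,float).reshape(-1,1,2),c[0],c[1]).reshape(-1,2)
    return np.c_[q,np.ones(len(q))]@c[2][:3,:3].T
def plane(c,p,z):
    d=rays(c,p); o=c[2][:3,3]
    return o+d*((z-o[2])/d[:,2:3])
def tri(c1,p1,c2,p2):
    a=rays(c1,[p1])[0];b=rays(c2,[p2])[0];o1=c1[2][:3,3];o2=c2[2][:3,3]
    t=np.linalg.lstsq(np.c_[a,-b],o2-o1,rcond=None)[0]
    return (o1+a*t[0]+o2+b*t[1])/2, np.linalg.norm(o1+a*t[0]-o2-b*t[1])
def blobs(im,lo,hi,amin=30):
    m=cv2.inRange(cv2.cvtColor(im,cv2.COLOR_RGB2HSV),lo,hi)
    n,l,s,c=cv2.connectedComponentsWithStats(m)
    return [(c[i].round(1),s[i]) for i in range(1,n) if s[i][4]>=amin],m,l
E
python3 - <<'E'
from h import *
ct,cs=cam("top"),cam("scene")
k=1.5625
P={"A":((232,368),(545,373)),"B":((289,366),(499,333)),"C":((300,265),(398,383)),"carton":((277,321),(468,362)),"plunger":((420,363),(414,266)),"iso":((550,368),(352,208))}
for n,(a,b) in P.items():
    p,e=tri(ct,np.array(a)/k,cs,np.array(b)/k); print(n,p.round(0),round(e,1))
im=capture("top")
for b in blobs(im,(5,130,140),(14,255,255),20)[0]: print(b)
print("crate corners",plane(ct,np.array([(361,268),(508,269),(508,310),(361,308)])/k,85).round(0))
E
```

```text
A [421. 337.  66.] 2.7
B [429. 213.  75.] 0.0
C [653. 204.  51.] 0.3
carton [525. 244.  71.] 0.9
plunger [444. -63.  71.] 1.4
iso [ 441. -341.   74.] 5.7
(array([404.1,   5.8]), array([402,   0,   5,  13,  27], dtype=int32))
(array([468.6,   8.5]), array([459,   0,  22,  19, 124], dtype=int32))
(array([36.5,  8.4]), array([33,  6,  7,  7, 20], dtype=int32))
(array([452.3,  12.3]), array([450,   8,   5,  10,  24], dtype=int32))
(array([413. ,  15.8]), array([410,  11,   7,  10,  20], dtype=int32))
(array([507.4,  14.2]), array([504,  12,   8,   7,  20], dtype=int32))
(array([19. , 19.3]), array([15, 14,  8, 11, 29], dtype=int32))
(array([263.8,  20.6]), array([262,  15,   5,  11,  22], dtype=int32))
(array([348.9,  20.8]), array([347,  14,   5,  13,  28], dtype=int32))
(array([482.2,  21.9]), array([476,  14,  13,  14,  41], dtype=int32))
(array([447. ,  18.6]), array([444,  16,   7,   6,  20], dtype=int32))
(array([463.9,  27.6]), array([458,  17,  12,  22,  65], dtype=int32))
(array([499.1,  21.6]), array([494,  17,  10,  10,  24], dtype=int32))
(array([429.8,  26.7]), array([428,  
[... 6098 characters left out ...]
64,   3,  12,  20], dtype=int32))
(array([110.9, 279.5]), array([ 83, 274,  59,  11, 354], dtype=int32))
(array([284.8, 285.8]), array([240, 282,  83,   7, 277], dtype=int32))
(array([207.5, 291. ]), array([195, 291,  26,   1,  26], dtype=int32))
(array([155.9, 307.7]), array([132, 307,  52,   3,  78], dtype=int32))
(array([332.5, 312.5]), array([300, 311,  66,   3, 131], dtype=int32))
(array([374.6, 348.5]), array([348, 348,  57,   3, 110], dtype=int32))
(array([353.5, 357.2]), array([341, 356,  26,   4,  76], dtype=int32))
(array([329.6, 363. ]), array([296, 359,  58,  10, 224], dtype=int32))
crate corners [[ 642.   68.   85.]
 [ 649. -248.   85.]
 [ 559. -247.   85.]
 [ 555.   65.   85.]]
```

```bash
cat > plan.py <<'E'
from h import *
import math
def plan(wps,start=None,step=55,dyaw=9,quiet=False):
    """wps: (x,y,z,yaw[,step]); tool down. prints rows in tool axes and units, <=12 per call"""
    if start is None:
        s=state(); p=np.array(s["position"]); yaw=s["tcp_rot"][2]
    else: p=np.array(start[:3],float); yaw=start[3]
    rows=[]
    for w in wps:
        st=w[4] if len(w)>4 else step
        t=np.array(w[:3],float); dy=(w[3]-yaw+180)%360-180; ty=yaw+dy
        n=max(1,math.ceil(np.linalg.norm(t-p)/st),math.ceil(abs(dy)/dyaw))
        for i in range(n):
            k=n-i; d=(t-p)/k; a=(ty-yaw)/k; c,s_=math.cos(math.radians(yaw)),math.sin(math.radians(yaw))
            r=np.array([c*d[0]+s_*d[1],s_*d[0]-c*d[1],-d[2]])/250
            r=np.round(r,3); q=round(-math.radians(a)/1.5,3)
            m=r*250; p=p+np.array([c*m[0]+s_*m[1],s_*m[0]-c*m[1],-m[2]]); yaw-=math.degrees(q*1.5)
            rows.append([*r,0,0,q])
        print("wp",w,"row",len(rows))
    for i in range(0,len(rows),12):
        print("["+", ".join(", ".join(f"{v:g}" for v in r) for r in np.array(rows[i:i+12])+0.)+"]")
    print("end",p.round(1),round(yaw,1))
E
python3 - <<'E'
from plan import *
plan([(380,480,300,120),(450,270,330,90),(470,0,330,90),(450,-270,320,90)])
E
```

```text
wp (380, 480, 300, 120) row 5
wp (450, 270, 330, 90) row 10
wp (470, 0, 330, 90) row 15
wp (450, -270, 320, 90) row 20
[-0.129, -0.067, -0.05, 0, 0, 0.086, -0.137, -0.05, -0.051, 0, 0, 0.086, -0.142, -0.033, -0.05, 0, 0, 0.086, -0.145, -0.014, -0.051, 0, 0, 0.086, -0.146, 0.005, -0.05, 0, 0, 0.086, -0.173, -0.035, -0.024, 0, 0, 0.07, -0.176, -0.017, -0.024, 0, 0, 0.07, -0.177, 0.002, -0.024, 0, 0, 0.07, -0.176, 0.02, -0.024, 0, 0, 0.069, -0.173, 0.038, -0.024, 0, 0, 0.07, -0.216, 0.016, 0, 0, 0, 0, -0.216, 0.016, 0, 0, 0, 0]
[-0.216, 0.016, 0, 0, 0, 0, -0.216, 0.016, 0, 0, 0, 0, -0.216, 0.016, 0, 0, 0, 0, -0.216, -0.016, 0.008, 0, 0, 0, -0.216, -0.016, 0.008, 0, 0, 0, -0.216, -0.016, 0.008, 0, 0, 0, -0.216, -0.015, 0.008, 0, 0, 0, -0.216, -0.016, 0.008, 0, 0, 0]
end [ 450.  -269.9  319.9] 90.0
```

Request:
jog_arm(commands=[-0.129, -0.067, -0.05, 0, 0, 0.086, -0.137, -0.05, -0.051, 0, 0, 0.086, -0.142, -0.033, -0.05, 0, 0, 0.086, -0.145, -0.014, -0.051, 0, 0, 0.086, -0.146, 0.005, -0.05, 0, 0, 0.086, -0.173, -0.035, -0.024, 0, 0, 0.07, -0.176, -0.017, -0.024, 0, 0, 0.07, -0.177, 0.002, -0.024, 0, 0, 0.07, -0.176, 0.02, -0.024, 0, 0, 0.069, -0.173, 0.038, -0.024, 0, 0, 0.07, 0, 0, 0, 0, 0, 0, 0, 0, 0, 0, 0, 0])

```text
time_s: 1.65
position: [450.0, 270.5, 330.3]
tcp_rot: [-180.0, -0.0, 90.0]
wrist_force: [0.6, 0.5, 0.6]
opening: 92.8
finger_force: 0.0
```

```bash
python3 - <<'E'
from h import *
s=state(); print(s["time_s"],s["position"],s["tcp_rot"])
cv2.imwrite("pics/w1.png",cv2.resize(capture("wrist")[:,:,::-1],(800,600),interpolation=cv2.INTER_CUBIC))
E
```

```text
1.65 [449.993891   270.45669476 330.25483633] [-1.79985020e+02 -6.54762193e-03  9.00020644e+01]
```

Request:
jog_arm(commands=[-0.216, 0.016, 0, 0, 0, 0, -0.216, 0.016, 0, 0, 0, 0, -0.216, 0.016, 0, 0, 0, 0, -0.216, 0.016, 0, 0, 0, 0, -0.216, 0.016, 0, 0, 0, 0, -0.216, -0.016, 0.008, 0, 0, 0, -0.216, -0.016, 0.008, 0, 0, 0, -0.216, -0.016, 0.008, 0, 0, 0, -0.216, -0.015, 0.008, 0, 0, 0, -0.216, -0.016, 0.008, 0, 0, 0, 0, 0, 0, 0, 0, 0, 0, 0, 0, 0, 0, 0])

```text
time_s: 3.2
position: [450.5, -269.0, 320.2]
tcp_rot: [-180.0, -0.0, 90.0]
wrist_force: [0.5, 0.7, -0.6]
opening: 92.9
finger_force: 0.0
```

```bash
python3 - <<'E'
from h import *
s=state(); print(s["time_s"],s["position"],s["tcp_rot"],s["joint_positions"])
cv2.imwrite("pics/w2.png",cv2.resize(capture("wrist")[:,:,::-1],(800,600),interpolation=cv2.INTER_CUBIC))
E
```

```text
3.2 [ 450.52239373 -268.98031872  320.1597973 ] [-1.79976678e+02 -3.56534662e-02  9.00267230e+01] [-3.36335652e+01 -1.27032187e+01  9.36087890e+01  1.69641319e-02
  9.91336028e+01 -3.36576083e+01]
```

View pics/w1.png

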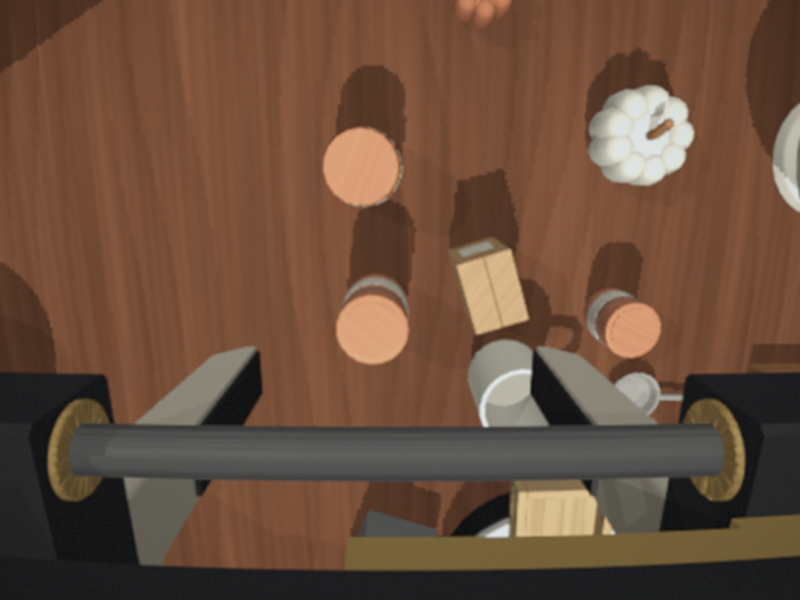

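View pics/w2.png

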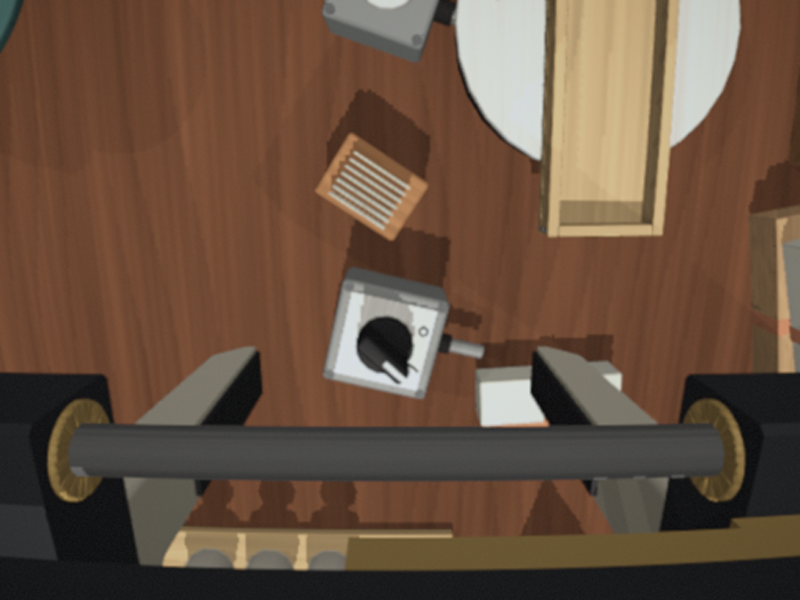

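```bash
python3 - <<'E'
from h import *
k=1.5625
c=cam("wrist"); im=capture("wrist")
cv2.imwrite("pics/iso.png",cv2.resize(im[165:265,195:305,::-1],(660,600),interpolation=cv2.INTER_CUBIC))
q=plane(c,np.array([(345,283),(447,300),(424,397),(325,378)])/k,58);print(q.round(1),q.mean(0))
print("marks",plane(c,np.array([(424,332),(412,370)])/k,60))
print("end",plane(c,np.array([(395,372),(384,345)])/k,[[106],[72]]).round(1))
E
```

```text
[[ 410.2 -290.1   58. ]
 [ 493.5 -304.2   58. ]
 [ 476.  -390.5   58. ]
 [ 391.2 -373.1   58. ]] [ 442.70454213 -339.48677237   58.        ]
marks [[ 474.91747656 -331.09234678   60.        ]
 [ 465.30446341 -364.78323819   60.        ]]
end [[ 450.9 -347.9  106. ]
 [ 442.  -338.3   72. ]]
```

View pics/iso.png

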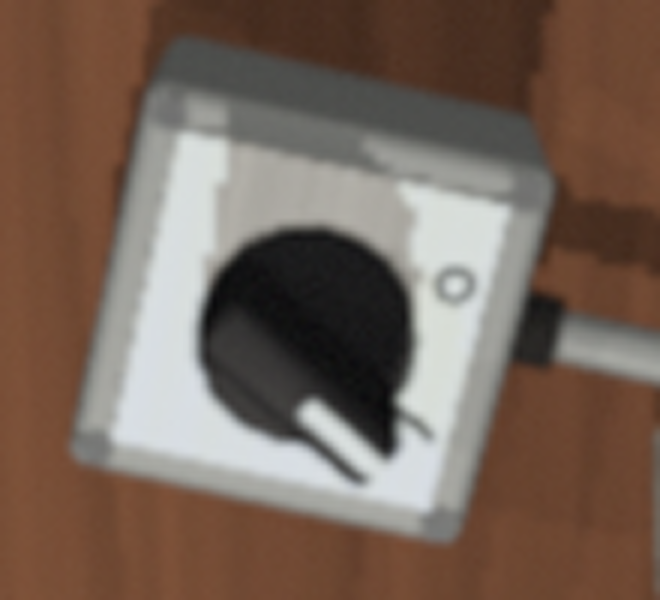

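```bash
python3 - <<'E'
from h import *
c=cam("wrist")
f=lambda p,z: plane(c,np.array(p)/6+np.array([195,165])-0.4,z)
print("marks",f([(455,285),(413,420)],60).round(1))
print("boss",f([(306,335)],[[72]]),f([(306,335)],[[66]]))
print("stripe",f([(312,405),(372,465)],106).round(1))
q=f([(162,98),(548,180),(448,535),(85,450)],58);print(q.round(1),q.mean(0))
q=f([(178,130),(508,205),(432,510),(112,440)],60);print(q.round(1),q.mean(0))
d=np.diff(q[[0,1,2,3,0]],axis=0);print((np.degrees(np.arctan2(d[:,1],d[:,0]))))
E
```

```text
marks [[ 473.8 -330.6   60. ]
 [ 465.1 -361.7   60. ]]
boss [[ 441.91415945 -337.8667808    72.        ]] [[ 441.77884591 -339.94747957   66.        ]]
stripe [[ 443.8 -340.5  106. ]
 [ 455.5 -353.   106. ]]
[[ 411.3 -289.9   58. ]
 [ 493.5 -307.7   58. ]
 [ 473.3 -390.1   58. ]
 [ 392.4 -369.8   58. ]] [ 442.626301   -339.37172305   58.        ]
[[ 414.7 -296.3   60. ]
 [ 484.9 -312.7   60. ]
 [ 469.5 -383.1   60. ]
 [ 398.7 -366.6   60. ]] [ 441.97373511 -339.69394509   60.        ]
[ -13.10865078 -102.30017153  166.84185498   77.16493348]
```

```bash
python3 - <<'E'
from plan import *
plan([(442,-340,160,137),(442,-340,94,137,25)])
plan([(442,-340,94,196)],start=(442,-340,94,137))
E
```

```text
wp (442, -340, 160, 137) row 6
wp (442, -340, 94, 137, 25) row 9
[-0.048, -0.006, 0.107, 0, 0, -0.091, -0.046, -0.012, 0.107, 0, 0, -0.091, -0.044, -0.018, 0.107, 0, 0, -0.091, -0.042, -0.024, 0.107, 0, 0, -0.091, -0.038, -0.03, 0.107, 0, 0, -0.091, -0.033, -0.035, 0.107, 0, 0, -0.091, 0, 0, 0.088, 0, 0, 0, 0, 0, 0.088, 0, 0, 0, 0, 0, 0.088, 0, 0, 0]
end [ 442.  -340.1   94.1] 137.0
wp (442, -340, 94, 196) row 7
[0, 0, 0, 0, 0, -0.098, 0, 0, 0, 0, 0, -0.098, 0, 0, 0, 0, 0, -0.098, 0, 0, 0, 0, 0, -0.098, 0, 0, 0, 0, 0, -0.098, 0, 0, 0, 0, 0, -0.098, 0, 0, 0, 0, 0, -0.098]
end [ 442. -340.   94.] 196.0
```

Request:
jog_arm(commands=[-0.048, -0.006, 0.107, 0, 0, -0.091, -0.046, -0.012, 0.107, 0, 0, -0.091, -0.044, -0.018, 0.107, 0, 0, -0.091, -0.042, -0.024, 0.107, 0, 0, -0.091, -0.038, -0.03, 0.107, 0, 0, -0.091, -0.033, -0.035, 0.107, 0, 0, -0.091, 0, 0, 0.088, 0, 0, 0, 0, 0, 0.088, 0, 0, 0, 0, 0, 0.088, 0, 0, 0, 0, 0, 0, 0, 0, 0])

```text
time_s: 4.55
position: [441.2, -339.9, 92.7]
tcp_rot: [-180.0, -0.1, 136.8]
wrist_force: [0.3, -0.1, 0.5]
opening: 93.1
finger_force: 0.0
```

Request:
jog_arm(commands=[0, 0, 0, 0, 0, 0, 0, 0, 0, 0, 0, 0, 0, 0, 0, 0, 0, 0, 0, 0, 0, 0, 0, 0, 0, 0, 0, 0, 0, 0, 0, 0, 0, 0, 0, 0], grip=0, squeeze=20)

```text
time_s: 5.3
position: [441.3, -341.3, 94.0]
tcp_rot: [-180.0, 0.0, 136.9]
wrist_force: [-0.9, 0.4, -0.7]
opening: 37.7
finger_force: 0.0
```

Request:
jog_arm(commands=[0, 0, 0, 0, 0, 0, 0, 0, 0, 0, 0, 0, 0, 0, 0, 0, 0, 0, 0, 0, 0, 0, 0, 0, 0, 0, 0, 0, 0, 0])

```text
time_s: 5.92
position: [441.7, -341.0, 94.0]
tcp_rot: [180.0, 0.0, 136.9]
wrist_force: [3.3, 4.0, 1.2]
opening: 13.9
finger_force: 20.0
```

Request:
jog_arm(commands=[0, 0, 0, 0, 0, -0.098, 0, 0, 0, 0, 0, -0.098, 0, 0, 0, 0, 0, -0.098, 0, 0, 0, 0, 0, -0.098, 0, 0, 0, 0, 0, -0.098, 0, 0, 0, 0, 0, -0.098, 0, 0, 0, 0, 0, -0.098, 0, 0, 0, 0, 0, 0])

```text
time_s: 6.92
position: [441.8, -340.1, 93.9]
tcp_rot: [179.9, 0.1, -164.0]
wrist_force: [3.7, 10.6, 2.5]
opening: 13.7
finger_force: 20.0
```

Request:
jog_arm(commands=[0, 0, 0, 0, 0, 0, 0, 0, 0, 0, 0, 0, 0, 0, 0, 0, 0, 0], grip=60)

```text
time_s: 7.3
position: [441.3, -341.4, 94.0]
tcp_rot: [-180.0, -0.0, -164.2]
wrist_force: [1.1, -0.3, 0.8]
opening: 39.7
finger_force: 0.0
```

```bash
python3 - <<'E'
from plan import *
plan([(442,-340,160,196,33),(500,-270,320,90,40)],start=(441.3,-341,94,195.8),dyaw=10)
plan([(560,0,330,90)],start=(500,-270,320,90))
E
```

```text
wp (442, -340, 160, 196, 33) row 3
wp (500, -270, 320, 90, 40) row 14
[-0.001, 0.001, -0.088, 0, 0, -0.001, -0.001, 0.001, -0.088, 0, 0, -0.001, -0.002, 0.001, -0.088, 0, 0, 0, -0.027, 0.019, -0.058, 0, 0, 0.112, -0.024, 0.023, -0.058, 0, 0, 0.112, -0.02, 0.027, -0.058, 0, 0, 0.112, -0.015, 0.029, -0.058, 0, 0, 0.112, -0.01, 0.032, -0.058, 0, 0, 0.112, -0.004, 0.033, -0.058, 0, 0, 0.112, 0.001, 0.033, -0.058, 0, 0, 0.112, 0.007, 0.032, -0.058, 0, 0, 0.112, 0.012, 0.031, -0.059, 0, 0, 0.112]
[0.017, 0.028, -0.058, 0, 0, 0.113, 0.021, 0.025, -0.059, 0, 0, 0.112]
end [ 500.1 -270.   320. ] 90.0
wp (560, 0, 330, 90) row 6
[0.18, 0.04, -0.007, 0, 0, 0, 0.18, 0.04, -0.007, 0, 0, 0, 0.18, 0.04, -0.006, 0, 0, 0, 0.18, 0.04, -0.007, 0, 0, 0, 0.18, 0.04, -0.006, 0, 0, 0, 0.18, 0.04, -0.007, 0, 0, 0]
end [560.   0. 330.] 90.0
```

Request:
jog_arm(commands=[0, 0, -0.088, 0, 0, 0, 0, 0, -0.088, 0, 0, 0, 0, 0, -0.088, 0, 0, 0, -0.027, 0.019, -0.058, 0, 0, 0.112, -0.024, 0.023, -0.058, 0, 0, 0.112, -0.02, 0.027, -0.058, 0, 0, 0.112, -0.015, 0.029, -0.058, 0, 0, 0.112, -0.01, 0.032, -0.058, 0, 0, 0.112, -0.004, 0.033, -0.058, 0, 0, 0.112, 0.001, 0.033, -0.058, 0, 0, 0.112, 0.007, 0.032, -0.058, 0, 0, 0.112, 0.012, 0.031, -0.059, 0, 0, 0.112], grip=93)

```text
time_s: 8.8
position: [489.1, -283.8, 291.6]
tcp_rot: [-180.0, 0.0, 108.9]
wrist_force: [-0.3, 0.1, -0.2]
opening: 92.9
finger_force: 0.0
```

Request:
jog_arm(commands=[0.017, 0.028, -0.058, 0, 0, 0.113, 0.021, 0.025, -0.059, 0, 0, 0.112, 0, 0, 0, 0, 0, 0])

```text
time_s: 9.18
position: [499.9, -271.4, 321.2]
tcp_rot: [179.9, 0.1, 90.0]
wrist_force: [-0.3, 0.0, -0.3]
opening: 92.9
finger_force: 0.0
```

```bash
python3 - <<'E'
from h import *
s=state(); print(s["time_s"],s["position"],s["tcp_rot"],s["wrist_force"])
np.save("c3.npy",np.array(cam("wrist")[2])); im=capture("wrist")
cv2.imwrite("pics/w3.png",cv2.resize(im[:,:,::-1],(800,600),interpolation=cv2.INTER_CUBIC))
E
```

```text
9.175 [ 499.87699559 -271.37321786  321.18039605] [1.79917885e+02 5.25959486e-02 8.99678670e+01] [-0.28175964  0.00824666 -0.33516774]
```

Request:
jog_arm(commands=[0.18, 0.04, -0.007, 0, 0, 0, 0.18, 0.04, -0.007, 0, 0, 0, 0.18, 0.04, -0.006, 0, 0, 0, 0.18, 0.04, -0.007, 0, 0, 0, 0.18, 0.04, -0.006, 0, 0, 0, 0.18, 0.04, -0.007, 0, 0, 0, 0, 0, 0, 0, 0, 0])

```text
time_s: 10.1
position: [560.2, 0.4, 329.1]
tcp_rot: [-179.9, -0.0, 90.3]
wrist_force: [-0.6, -0.5, -0.4]
opening: 93.0
finger_force: 0.0
```

```bash
python3 - <<'E'
from h import *
s=state(); print(s["time_s"],s["position"],s["tcp_rot"])
np.save("c4.npy",np.array(cam("wrist")[2])); im=capture("wrist")
cv2.imwrite("pics/w4.png",cv2.resize(im[:,:,::-1],(800,600),interpolation=cv2.INTER_CUBIC))
E
```

```text
10.1 [5.60169075e+02 4.31898264e-01 3.29079652e+02] [-1.79936290e+02 -1.36714877e-02  9.02830204e+01]
```

View pics/w3.png

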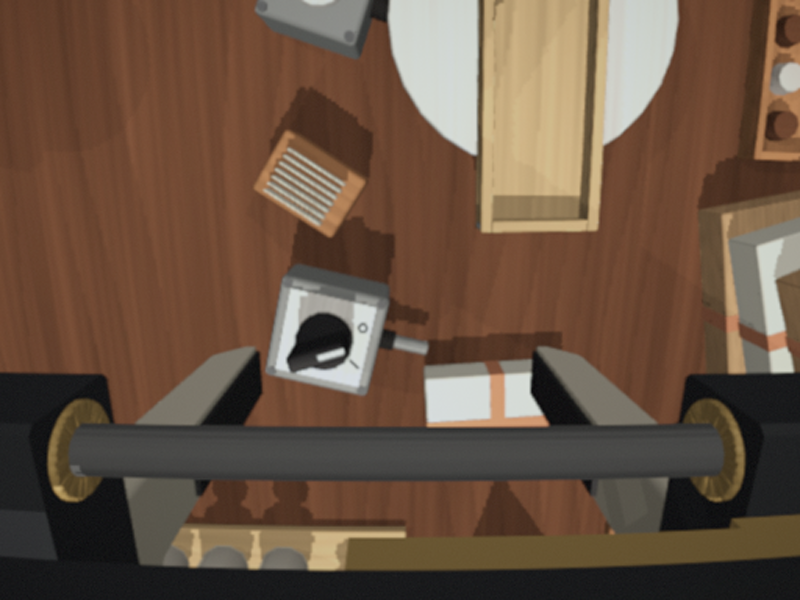

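View pics/w4.png

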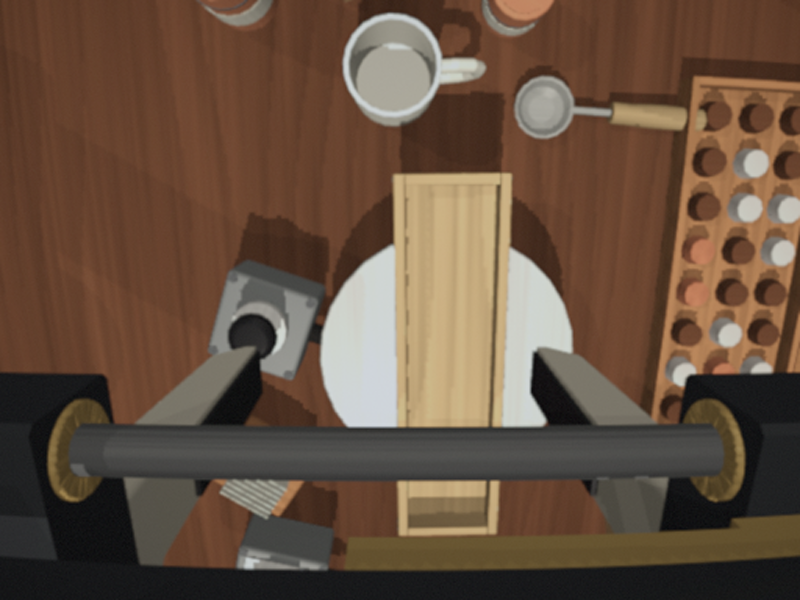

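```bash
cat > an.py <<'E'
from h import *
k=1.5625
w=get_calibration("wrist")
c4=(w["mtx"],w["dist_coeffs"],np.load("c4.npy")); c3=(w["mtx"],w["dist_coeffs"],np.load("c3.npy"))
E
python3 - <<'E'
from an import *
print("w4 +y end outer",plane(c4,np.array([(394,174),(511,174)])/k,85).round(1))
print("w4 -y end outer",plane(c4,np.array([(398,534),(497,534)])/k,85).round(1))
print("w3 -y end outer",plane(c3,np.array([(480,232),(599,230)])/k,85).round(1))
print("w4 inner floor",plane(c4,np.array([(405,184),(499,184)])/k,85).round(1))
print("mug rim",plane(c4,np.array([(343,67),(441,67),(392,15),(485,68)])/k,78).round(1))
print("plunger",plane(c4,np.array([(252,337)])/k,90).round(1))
import cv2
s=np.eye(4);c1T=s.copy()
T=np.eye(4);T[:3,:3]=R.from_euler("xyz",[-179.985,-0.0065,90.002],degrees=True).as_matrix();T[:3,3]=[449.99,270.46,330.25]
c1=(w["mtx"],w["dist_coeffs"],T@w["hand_eye"]); np.save("c1.npy",c1[2])
im=cv2.resize(cv2.imread("pics/w1.png"),(512,384),interpolation=cv2.INTER_AREA)[:,:,::-1]
m=cv2.inRange(cv2.cvtColor(np.ascontiguousarray(im),cv2.COLOR_RGB2HSV),(0,60,185),(22,255,255))
for c in cv2.findContours(m,cv2.RETR_EXTERNAL,cv2.CHAIN_APPROX_NONE)[0]:
    if cv2.contourArea(c)<300: continue
    h=cv2.convexHull(c); e=cv2.fitEllipse(h); r=cv2.minAreaRect(h)
    print("ell",np.round(e[0],1),np.round(e[1],1),"rect",np.round(r[1],1),round(r[2],1))
    for z in (58,62,66,74,78,86):
        q=plane(c1,[e[0],(e[0][0]+np.mean(e[1])/2,e[0][1])],z); print(z,q[0].round(1),"dia",(2*np.linalg.norm(q[1]-q[0])).round(1))
E
```

```text
w4 +y end outer [[559.1  65.6  85. ]
 [646.   66.4  85. ]]
w4 -y end outer [[ 564.1 -247.8   85. ]
 [ 653.5 -248.    85. ]]
w3 -y end outer [[ 563.8 -248.5   85. ]
 [ 653.8 -246.6   85. ]]
w4 inner floor [[567.3  58.3  85. ]
 [637.4  59.   85. ]]
mug rim [[521.7 141.8  78. ]
 [592.8 142.2  78. ]
 [557.1 177.5  78. ]
 [624.9 141.9  78. ]]
plunger [[447.3 -60.2  90. ]]
ell [354.2 328.9] [34.4 61.1] rect [28. 50.] 90.0
58 [602.2  20.7  58. ] dia 73.3
62 [600.7  23.7  62. ] dia 72.6
66 [599.3  26.8  66. ] dia 71.9
74 [596.4  32.8  74. ] dia 70.5
78 [594.9  35.8  78. ] dia 69.9
86 [592.1  41.9  86. ] dia 68.5
ell [404.6 211. ] [32.2 36.3] rect [31.8 36.1] 45.0
58 [655.6 205.8  58. ] dia 48.2
62 [653.6 207.1  62. ] dia 47.8
66 [651.7 208.4  66. ] dia 47.3
74 [647.8 210.9  74. ] dia 46.4
78 [645.8 212.1  78. ] dia 45.9
86 [641.9 214.7  86. ] dia 45.0
ell [237.9 210.5] [43.5 45.4] rect [43. 44.] 90.0
58 [430.3 206.8  58. ] dia 59.1
62 [430.5 208.   62. ] dia 58.5
66 [430.7 209.3  66. ] dia 58.0
74 [431.1 211.8  74. ] dia 56.8
78 [431.3 213.1  78. ] dia 56.3
86 [431.7 215.6  86. ] dia 55.2
ell [315.3 185.9] [48.8 55.3] rect [45.8 35.3] 73.8
58 [531.9 240.5  58. ] dia 68.7
62 [531.2 241.4  62. ] dia 68.1
66 [530.4 242.4  66. ] dia 67.4
74 [528.8 244.2  74. ] dia 66.1
78 [528.1 245.2  78. ] dia 65.4
86 [526.5 247.   86. ] dia 64.1
ell [230.5 106.3] [47.2 48.9] rect [48. 47.] 90.0
58 [422.6 341.5  58. ] dia 59.4
62 [422.9 341.5  62. ] dia 58.8
66 [423.2 341.5  66. ] dia 58.3
74 [423.7 341.4  74. ] dia 57.1
78 [424.  341.4  78. ] dia 56.6
86 [424.5 341.3  86. ] dia 55.4
```

```bash
python3 - <<'E'
from an import *
c1=(c4[0],c4[1],np.load("c1.npy")); ct=cam("top"); im=capture("top")
for n,(x,y),p in (("A",(148,235),(230.5,106.3)),("B",(184,234),(237.9,210.5)),("C",(191,169),(404.6,211.)),):
    sub=im[y-16:y+17,x-16:x+17]
    m=cv2.inRange(cv2.cvtColor(sub,cv2.COLOR_RGB2HSV),(5,120,190),(16,255,255))
    q=max(cv2.findContours(m,cv2.RETR_EXTERNAL,cv2.CHAIN_APPROX_NONE)[0],key=cv2.contourArea)
    e=cv2.fitEllipse(cv2.convexHull(q)); pt=np.array(e[0])+[x-16,y-16]
    t,er=tri(ct,pt,c1,p); print(n,np.round(e[1],1),pt.round(1),t.round(1),er.round(1))
s=capture("scene")
cv2.imwrite("pics/s1.png",cv2.resize(s[190:290,235:375,::-1],(800,571),interpolation=cv2.INTER_CUBIC))
E
```

```text
A [16.6 16.9] [147.  235.6] [422.2 341.8  60.3] 1.4
B [17.3 17.6] [183.7 233.7] [430.8 215.5  84.9] 1.8
C [13.9 14.4] [191.2 168.9] [654.2 205.8  59.1] 1.7
```

View pics/s1.png

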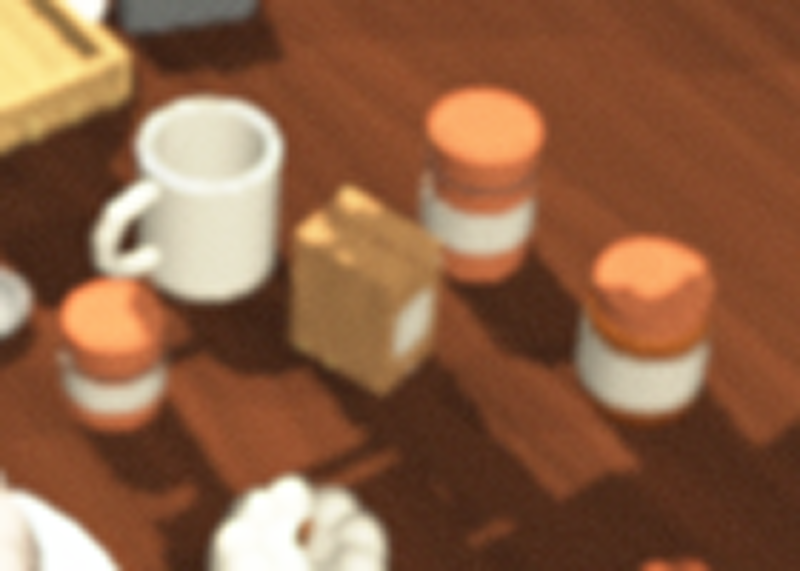

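Request:
jog_arm(commands=[0.2, -0.08, 0, 0, 0, 0, 0.2, -0.08, 0, 0, 0, 0, 0.2, -0.08, 0, 0, 0, 0, 0.2, -0.08, 0, 0, 0, 0, 0.2, -0.08, 0, 0, 0, 0, 0, 0, 0, 0, 0, 0, 0, 0, 0, 0, 0, 0])

```text
time_s: 11.12
position: [460.9, 247.7, 329.8]
tcp_rot: [180.0, 0.0, 89.9]
wrist_force: [0.1, -0.3, 0.1]
opening: 93.1
finger_force: 0.0
```

```bash
cat > survey.py <<'E'
from h import *
def survey():
    c=cam("wrist"); im=capture("wrist"); np.save("last.npy",im)
    m=cv2.inRange(cv2.cvtColor(im,cv2.COLOR_RGB2HSV),(0,60,185),(22,255,255))
    for q in cv2.findContours(m,cv2.RETR_EXTERNAL,cv2.CHAIN_APPROX_NONE)[0]:
        if cv2.contourArea(q)<300: continue
        h=cv2.convexHull(q); e=cv2.fitEllipse(h); r=cv2.minAreaRect(h)
        if e[0][1]>280 : continue
        print("px",np.round(e[0],1),"axes",np.round(e[1],1),{z:plane(c,[e[0]],z)[0,:2].round(1) for z in(58,74,86)})
        a=cv2.approxPolyDP(h,4,True)[:,0]
        if len(a)<7: print("  poly78",plane(c,a,78)[:,:2].round(1).tolist())
E
python3 - <<'E'
from survey import *
s=state();print(s["time_s"],s["position"]); survey()
im=capture("top"); cv2.imwrite("pics/top1.png",cv2.resize(im[:,:256,::-1],(533,800))[:600])
E
```

```text
11.125 [460.94030143 247.65185566 329.82897524]
px [398.7 194.4] axes [33.1 37.2] {58: array([655.5, 205.8]), 74: array([648.1, 210. ]), 86: array([642.6, 213.2])}
px [228.6 192.8] axes [44.6 46.1] {58: array([429.4, 208.4]), 74: array([430.7, 212.5]), 86: array([431.6, 215.5])}
px [307.2 168.6] axes [42.1 65.5] {58: array([531.3, 240.4]), 74: array([528.7, 243.3]), 86: array([526.7, 245.4])}
  poly78 [[538.7, 277.8], [556.2, 222.0], [516.5, 210.5], [500.3, 265.6]]
px [220.5  86.5] axes [48.  49.8] {58: array([422. , 342.4]), 74: array([423.5, 341.4]), 86: array([424.6, 340.6])}
```

View pics/top1.png

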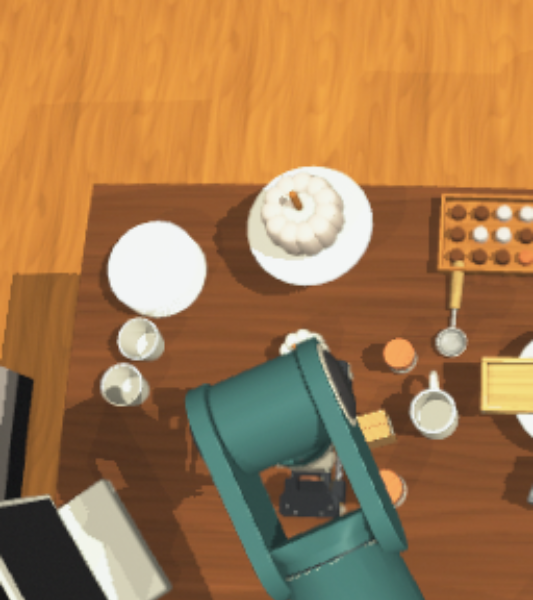

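```bash
python3 - <<'E'
from plan import *
plan([(528,244,150,17),(528,244,50,17,34)],dyaw=10)
plan([(528,244,180,17,45),(604,9,180,91.1),(604,9,122,91.1,30)],start=(528,244,50,17),dyaw=9.5)
E
```

```text
wp (528, 244, 150, 17) row 8
wp (528, 244, 50, 17, 34) row 11
[-0.002, 0.033, 0.09, 0, 0, 0.106, 0.004, 0.033, 0.09, 0, 0, 0.106, 0.009, 0.032, 0.09, 0, 0, 0.106, 0.014, 0.031, 0.09, 0, 0, 0.106, 0.019, 0.028, 0.09, 0, 0, 0.106, 0.023, 0.024, 0.09, 0, 0, 0.106, 0.026, 0.021, 0.09, 0, 0, 0.106, 0.03, 0.016, 0.089, 0, 0, 0.105, 0, 0, 0.133, 0, 0, 0, 0, 0, 0.134, 0, 0, 0, 0, 0, 0.133, 0, 0, 0]
end [528.1 244.   50.1] 17.0
wp (528, 244, 180, 17, 45) row 3
wp (604, 9, 180, 91.1) row 11
wp (604, 9, 122, 91.1, 30) row 13
[0, 0, -0.173, 0, 0, 0, 0, 0, -0.174, 0, 0, 0, 0, 0, -0.173, 0, 0, 0, 0.002, 0.123, 0, 0, 0, -0.108, -0.018, 0.122, 0, 0, 0, -0.108, -0.037, 0.118, 0, 0, 0, -0.108, -0.056, 0.11, 0, 0, 0, -0.108, -0.073, 0.1, 0, 0, 0, -0.108, -0.088, 0.087, 0, 0, 0, -0.107, -0.101, 0.071, 0, 0, 0, -0.108, -0.111, 0.054, 0, 0, 0, -0.107, 0, 0, 0.116, 0, 0, 0]
[0, 0, 0.116, 0, 0, 0]
end [604.   9. 122.] 91.1
```

Request:
jog_arm(commands=[-0.002, 0.033, 0.09, 0, 0, 0.106, 0.004, 0.033, 0.09, 0, 0, 0.106, 0.009, 0.032, 0.09, 0, 0, 0.106, 0.014, 0.031, 0.09, 0, 0, 0.106, 0.019, 0.028, 0.09, 0, 0, 0.106, 0.023, 0.024, 0.09, 0, 0, 0.106, 0.026, 0.021, 0.09, 0, 0, 0.106, 0.03, 0.016, 0.089, 0, 0, 0.105, 0, 0, 0.133, 0, 0, 0, 0, 0, 0.134, 0, 0, 0, 0, 0, 0.133, 0, 0, 0, 0, 0, 0, 0, 0, 0], grip=74)

```text
time_s: 12.72
position: [526.8, 243.8, 48.0]
tcp_rot: [180.0, 0.2, 17.0]
wrist_force: [0.1, 1.4, 0.1]
opening: 73.7
finger_force: 0.0
```

Request:
jog_arm(commands=[0, 0, 0, 0, 0, 0, 0, 0, 0, 0, 0, 0, 0, 0, 0, 0, 0, 0, 0, 0, 0, 0, 0, 0], grip=40, squeeze=20)

```text
time_s: 13.22
position: [528.4, 245.4, 52.0]
tcp_rot: [180.0, -0.1, 17.1]
wrist_force: [1.1, -4.0, 7.1]
opening: 60.1
finger_force: 20.0
```

Request:
jog_arm(commands=[0, 0, -0.173, 0, 0, 0, 0, 0, -0.174, 0, 0, 0, 0, 0, -0.173, 0, 0, 0, 0.002, 0.123, 0, 0, 0, -0.108, -0.018, 0.122, 0, 0, 0, -0.108, -0.037, 0.118, 0, 0, 0, -0.108, -0.056, 0.11, 0, 0, 0, -0.108, -0.073, 0.1, 0, 0, 0, -0.108, -0.088, 0.087, 0, 0, 0, -0.107, -0.101, 0.071, 0, 0, 0, -0.108, -0.111, 0.054, 0, 0, 0, -0.107, 0, 0, 0, 0, 0, 0])

```text
time_s: 14.72
position: [604.3, 9.1, 180.7]
tcp_rot: [180.0, 0.0, 91.1]
wrist_force: [0.5, -0.0, -1.6]
opening: 59.8
finger_force: 20.0
```

Request:
jog_arm(commands=[0, 0, 0.116, 0, 0, 0, 0, 0, 0.116, 0, 0, 0, 0, 0, 0, 0, 0, 0])

```text
time_s: 15.1
position: [602.8, 11.3, 120.6]
tcp_rot: [-179.8, -0.0, 91.1]
wrist_force: [-0.2, -0.5, -0.2]
opening: 59.8
finger_force: 20.0
```

```bash
python3 - <<'E'
from h import *
for i in range(4):
    s=state();print(s["time_s"],s["position"],s["tcp_rot"],s["wrist_force"],s["opening"])
    capture("top")
E
```

```text
15.1 [602.84145741  11.31725793 120.62397128] [-1.79820724e+02 -1.82245370e-02  9.10978965e+01] [-0.19636938 -0.47388026 -0.16980538] 59.849487872354686
15.15 [603.62075835  11.21494234 122.41661327] [-1.79950993e+02 -9.89582124e-03  9.11187624e+01] [ 0.32805404 -0.22006384 -0.49200351] 59.998976630064
15.2 [604.14238361  11.11171982 123.45561035] [ 1.79954063e+02 -5.19278977e-03  9.11350663e+01] [ 0.28901526 -0.09063625  0.02414764] 59.75086848906873
15.25 [604.43792329  11.01791833 123.92155074] [ 1.79896186e+02 -1.23495267e-03  9.11462943e+01] [ 0.1592972   0.97952557 -0.36976385] 59.84024390930944
```

Request:
jog_arm(commands=[0, 0, 0.014, 0, 0, 0, 0, 0, 0.014, 0, 0, 0, 0, 0, 0, 0, 0, 0, 0, 0, 0, 0, 0, 0])

```text
time_s: 15.8
position: [603.9, 10.6, 115.1]
tcp_rot: [-180.0, -0.0, 91.2]
wrist_force: [-0.8, -0.3, -1.2]
opening: 59.9
finger_force: 20.0
```

Request:
jog_arm(commands=[0, 0, 0.008, 0, 0, 0, 0, 0, 0, 0, 0, 0, 0, 0, 0, 0, 0, 0])

```text
time_s: 16.18
position: [604.0, 10.5, 114.9]
tcp_rot: [180.0, 0.0, 91.2]
wrist_force: [-9.1, -0.3, 16.1]
opening: 59.7
finger_force: 20.0
```

```bash
python3 - <<'E'
from plan import *
plan([(604,10,200,91,42),(470,250,330,90)],start=(604,10.5,115,91.2))
E
```

```text
wp (604, 10, 200, 91, 42) row 3
wp (470, 250, 330, 90) row 9
[-0.001, 0, -0.113, 0, 0, 0.001, 0, 0, -0.114, 0, 0, 0.001, -0.001, 0, -0.113, 0, 0, 0, 0.162, -0.086, -0.087, 0, 0, 0.002, 0.161, -0.087, -0.087, 0, 0, 0.002, 0.161, -0.088, -0.086, 0, 0, 0.002, 0.161, -0.088, -0.087, 0, 0, 0.002, 0.16, -0.088, -0.086, 0, 0, 0.002, 0.161, -0.089, -0.087, 0, 0, 0.002]
end [470.  250.1 330. ] 90.0
```

Request:
jog_arm(commands=[0, 0, 0, 0, 0, 0, 0, 0, 0, 0, 0, 0, 0, 0, 0, 0, 0, 0], grip=80)

```text
time_s: 16.55
position: [603.9, 10.7, 113.0]
tcp_rot: [-180.0, -0.0, 91.2]
wrist_force: [0.6, 0.7, 0.7]
opening: 79.7
finger_force: 0.0
```

Request:
jog_arm(commands=[0, 0, -0.113, 0, 0, 0, 0, 0, -0.114, 0, 0, 0, 0, 0, -0.113, 0, 0, 0, 0.162, -0.086, -0.087, 0, 0, 0.002, 0.161, -0.087, -0.087, 0, 0, 0.002, 0.161, -0.088, -0.086, 0, 0, 0.002, 0.161, -0.088, -0.087, 0, 0, 0.002, 0.16, -0.088, -0.086, 0, 0, 0.002, 0.161, -0.089, -0.087, 0, 0, 0.002, 0, 0, 0, 0, 0, 0, 0, 0, 0, 0, 0, 0], grip=93)

```text
time_s: 17.92
position: [469.4, 250.2, 327.6]
tcp_rot: [-180.0, 0.0, 90.2]
wrist_force: [0.6, 1.1, -0.1]
opening: 93.3
finger_force: 0.0
```

```bash
python3 - <<'E'
from survey import *
from plan import *
s=state();print(s["time_s"],s["position"],s["tcp_rot"]); survey()
plan([(424,341,120,90),(424,341,47,90,25)])
plan([(424,341,190,90,48),(605,-54,190,91.1),(605,-54,122,91.1,34)],start=(424,341,47,90))
E
```

```text
17.925 [469.41218355 250.16577799 327.64357454] [-1.79978077e+02  2.66195032e-02  9.01652384e+01]
px [392.9 197.2] axes [33.5 37.5] {58: array([655.5, 205.8]), 74: array([648.4, 210.2]), 86: array([643.1, 213.4])}
px [221.6 195. ] axes [44.6 46.5] {58: array([429. , 208.2]), 74: array([430.6, 212.4]), 86: array([431.7, 215.6])}
px [213.7  88.4] axes [48.2 50.1] {58: array([421.7, 342.2]), 74: array([423.6, 341.3]), 86: array([424.9, 340.6])}
wp (424, 341, 120, 90) row 5
wp (424, 341, 47, 90, 25) row 8
[0.073, -0.036, 0.166, 0, 0, 0, 0.073, -0.036, 0.166, 0, 0, 0, 0.073, -0.037, 0.166, 0, 0, 0, 0.073, -0.036, 0.166, 0, 0, 0.001, 0.073, -0.037, 0.165, 0, 0, 0, 0, 0, 0.097, 0, 0, 0, 0, 0, 0.098, 0, 0, 0, 0, 0, 0.097, 0, 0, 0]
end [423.9 341.   47.1] 90.0
wp (424, 341, 190, 90, 48) row 3
wp (605, -54, 190, 91.1) row 11
wp (605, -54, 122, 91.1, 34) row 14
[0, 0, -0.191, 0, 0, 0, 0, 0, -0.19, 0, 0, 0, 0, 0, -0.191, 0, 0, 0, -0.198, 0.091, 0, 0, 0, -0.002, -0.198, 0.09, 0, 0, 0, -0.002, -0.198, 0.089, 0, 0, 0, -0.001, -0.198, 0.089, 0, 0, 0, -0.002, -0.198, 0.088, 0, 0, 0, -0.001, -0.199, 0.088, 0, 0, 0, -0.002, -0.199, 0.088, 0, 0, 0, -0.001, -0.198, 0.087, 0, 0, 0, -0.002, 0, 0, 0.091, 0, 0, 0]
[0, 0, 0.09, 0, 0, 0, 0, 0, 0.091, 0, 0, 0]
end [605.  -53.9 122. ] 91.1
```

Request:
jog_arm(commands=[0.073, -0.036, 0.166, 0, 0, 0, 0.073, -0.036, 0.166, 0, 0, 0, 0.073, -0.037, 0.166, 0, 0, 0, 0.073, -0.036, 0.166, 0, 0, 0.001, 0.073, -0.037, 0.165, 0, 0, 0, 0, 0, 0.097, 0, 0, 0, 0, 0, 0.098, 0, 0, 0, 0, 0, 0.097, 0, 0, 0, 0, 0, 0, 0, 0, 0, 0, 0, 0, 0, 0, 0])

```text
time_s: 19.23
position: [424.2, 341.2, 48.6]
tcp_rot: [180.0, -0.0, 90.0]
wrist_force: [-0.5, 0.3, 0.1]
opening: 93.2
finger_force: 0.0
```

Request:
jog_arm(commands=[0, 0, 0, 0, 0, 0, 0, 0, 0, 0, 0, 0, 0, 0, 0, 0, 0, 0, 0, 0, 0, 0, 0, 0, 0, 0, 0, 0, 0, 0], grip=45, squeeze=25)

```text
time_s: 19.85
position: [423.6, 341.6, 48.2]
tcp_rot: [-180.0, -0.0, 90.1]
wrist_force: [-1.7, -0.3, 3.6]
opening: 61.7
finger_force: 25.0
```

Request:
jog_arm(commands=[0, 0, -0.22, 0, 0, 0, 0, 0, -0.226, 0, 0, 0, 0, 0, -0.226, 0, 0, 0, -0.198, 0.091, 0, 0, 0, -0.002, -0.198, 0.09, 0, 0, 0, -0.002, -0.198, 0.089, 0, 0, 0, -0.001, -0.198, 0.089, 0, 0, 0, -0.002, -0.198, 0.088, 0, 0, 0, -0.001, -0.199, 0.088, 0, 0, 0, -0.002, -0.199, 0.088, 0, 0, 0, -0.001, -0.198, 0.087, 0, 0, 0, -0.002, 0, 0, 0, 0, 0, 0])

```text
time_s: 21.35
position: [605.6, -56.2, 214.7]
tcp_rot: [-179.9, 0.0, 91.0]
wrist_force: [-0.7, 0.2, -3.4]
opening: 61.8
finger_force: 25.0
```

Request:
jog_arm(commands=[0, 0, 0, 0, 0, 0, 0, 0, 0, 0, 0, 0])

```text
time_s: 21.6
position: [604.7, -52.3, 215.9]
tcp_rot: [-180.0, -0.0, 91.2]
wrist_force: [0.3, -0.0, -2.0]
opening: 61.7
finger_force: 25.0
```

Request:
jog_arm(commands=[0, 0, 0.12, 0, 0, 0, 0, 0, 0.12, 0, 0, 0, 0, 0, 0.1, 0, 0, 0, 0, 0, 0.04, 0, 0, 0, 0, 0, 0.02, 0, 0, 0, 0, 0, 0, 0, 0, 0, 0, 0, 0, 0, 0, 0, 0, 0, 0, 0, 0, 0])

```text
time_s: 22.6
position: [605.2, -53.3, 116.6]
tcp_rot: [180.0, 0.0, 91.2]
wrist_force: [0.6, -0.1, -3.8]
opening: 61.9
finger_force: 25.0
```

Request:
jog_arm(commands=[0, 0, 0.012, 0, 0, 0, 0, 0, 0.006, 0, 0, 0, 0, 0, 0, 0, 0, 0])

```text
time_s: 22.98
position: [605.0, -53.2, 111.3]
tcp_rot: [-180.0, -0.0, 91.2]
wrist_force: [0.2, 0.1, -2.2]
opening: 61.5
finger_force: 25.0
```

Request:
jog_arm(commands=[0, 0, 0.006, 0, 0, 0, 0, 0, 0, 0, 0, 0])

```text
time_s: 23.22
position: [605.1, -53.2, 111.2]
tcp_rot: [180.0, 0.0, 91.2]
wrist_force: [-5.5, 1.7, 9.1]
opening: 61.9
finger_force: 25.0
```

Request:
jog_arm(commands=[0, 0, 0, 0, 0, 0, 0, 0, 0, 0, 0, 0, 0, 0, 0, 0, 0, 0], grip=80)

```text
time_s: 23.6
position: [605.0, -53.2, 109.9]
tcp_rot: [180.0, 0.0, 91.2]
wrist_force: [0.7, -0.9, 0.1]
opening: 79.4
finger_force: 0.0
```

Request:
jog_arm(commands=[0, 0, -0.12, 0, 0, 0, 0, 0, -0.2, 0, 0, 0, 0.205, -0.088, -0.1, 0, 0, 0.002, 0.205, -0.089, -0.1, 0, 0, 0.002, 0.205, -0.09, -0.1, 0, 0, 0.002, 0.2, -0.09, -0.1, 0, 0, 0.002, 0.2, -0.091, -0.1, 0, 0, 0.002, 0.2, -0.091, -0.06, 0, 0, 0.002, 0, 0, 0, 0, 0, 0, 0, 0, 0, 0, 0, 0], grip=93)

```text
time_s: 24.85
position: [466.3, 248.6, 329.6]
tcp_rot: [-180.0, 0.0, 90.2]
wrist_force: [0.3, -0.4, -0.0]
opening: 93.2
finger_force: 0.0
```

```bash
python3 - <<'E'
from survey import *
from plan import *
s=state();print(s["time_s"],s["position"],s["tcp_rot"]); survey()
plan([(432,215.5,140,90),(432,215.5,53,90,30)])
plan([(432,215,240,90,55),(606.4,-124,240,91.1)],start=(432,215.5,53,90))
E
```

```text
24.85 [466.33952696 248.64754531 329.61044847] [-1.79990394e+02  1.83045935e-02  9.01785162e+01]
px [394.6 195.8] axes [33.6 37.4] {58: array([655.5, 205.9]), 74: array([648.3, 210.1]), 86: array([642.9, 213.3])}
px [224.1 193.4] axes [44.8 46.4] {58: array([429.2, 208.4]), 74: array([430.6, 212.6]), 86: array([431.7, 215.7])}
wp (432, 215.5, 140, 90) row 4
wp (432, 215.5, 53, 90, 30) row 7
[-0.033, -0.035, 0.189, 0, 0, 0, -0.032, -0.034, 0.19, 0, 0, 0, -0.033, -0.035, 0.189, 0, 0, 0.001, -0.032, -0.034, 0.19, 0, 0, 0, 0, 0, 0.116, 0, 0, 0, 0, 0, 0.116, 0, 0, 0, 0, 0, 0.116, 0, 0, 0]
end [432.1 215.6  52.9] 90.0
wp (432, 215, 240, 90, 55) row 4
wp (606.4, -124, 240, 91.1) row 11
[0, 0, -0.187, 0, 0, 0, -0.001, 0, -0.187, 0, 0, 0, 0, 0, -0.187, 0, 0, 0, -0.001, 0, -0.187, 0, 0, 0, -0.194, 0.1, 0, 0, 0, -0.002, -0.194, 0.099, 0, 0, 0, -0.002, -0.194, 0.098, 0, 0, 0, -0.002, -0.195, 0.098, 0, 0, 0, -0.002, -0.195, 0.097, 0, 0, 0, -0.002, -0.195, 0.097, 0, 0, 0, -0.001, -0.195, 0.097, 0, 0, 0, -0.002]
end [ 606.5 -124.   240. ] 91.1
```

Request:
jog_arm(commands=[-0.033, -0.035, 0.189, 0, 0, 0, -0.032, -0.034, 0.19, 0, 0, 0, -0.033, -0.035, 0.189, 0, 0, 0.001, -0.032, -0.034, 0.19, 0, 0, 0, 0, 0, 0.116, 0, 0, 0, 0, 0, 0.116, 0, 0, 0, 0, 0, 0.116, 0, 0, 0, 0, 0, 0, 0, 0, 0, 0, 0, 0, 0, 0, 0])

```text
time_s: 26.02
position: [432.5, 215.8, 54.4]
tcp_rot: [180.0, -0.0, 90.0]
wrist_force: [-0.6, -0.3, 0.1]
opening: 93.0
finger_force: 0.0
```

Request:
jog_arm(commands=[0, 0, 0, 0, 0, 0, 0, 0, 0, 0, 0, 0, 0, 0, 0, 0, 0, 0, 0, 0, 0, 0, 0, 0, 0, 0, 0, 0, 0, 0], grip=42, squeeze=25)

```text
time_s: 26.65
position: [431.8, 216.3, 53.6]
tcp_rot: [-180.0, -0.0, 90.1]
wrist_force: [-1.8, 0.2, 3.2]
opening: 57.6
finger_force: 25.0
```

Request:
jog_arm(commands=[0, 0, -0.187, 0, 0, 0, -0.001, 0, -0.187, 0, 0, 0, 0, 0, -0.187, 0, 0, 0, -0.001, 0, -0.187, 0, 0, 0, -0.194, 0.1, 0, 0, 0, -0.002, -0.194, 0.099, 0, 0, 0, -0.002, -0.194, 0.098, 0, 0, 0, -0.002, -0.195, 0.098, 0, 0, 0, -0.002, -0.195, 0.097, 0, 0, 0, -0.002, -0.195, 0.097, 0, 0, 0, -0.001, -0.195, 0.097, 0, 0, 0, -0.002, 0, 0, 0, 0, 0, 0])

```text
time_s: 28.15
position: [607.3, -126.0, 238.8]
tcp_rot: [-179.9, -0.0, 91.0]
wrist_force: [0.0, -0.0, -3.0]
opening: 57.6
finger_force: 25.0
```

Request:
jog_arm(commands=[0, 0, 0, 0, 0, 0, 0, 0, 0, 0, 0, 0, 0, 0, 0, 0, 0, 0])

```text
time_s: 28.52
position: [606.5, -122.2, 240.7]
tcp_rot: [180.0, 0.0, 91.2]
wrist_force: [-0.4, -0.2, -4.6]
opening: 58.0
finger_force: 25.0
```

Request:
jog_arm(commands=[0, 0, 0.14, 0, 0, 0, 0, 0, 0.14, 0, 0, 0, 0, 0, 0.12, 0, 0, 0, 0, 0, 0.05, 0, 0, 0, 0, 0, 0.03, 0, 0, 0, 0, 0, 0, 0, 0, 0, 0, 0, 0, 0, 0, 0, 0, 0, 0, 0, 0, 0])

```text
time_s: 29.52
position: [607.0, -123.2, 121.3]
tcp_rot: [179.9, 0.0, 91.2]
wrist_force: [-0.7, 0.5, -3.1]
opening: 57.6
finger_force: 25.0
```

Request:
jog_arm(commands=[0, 0, 0.008, 0, 0, 0, 0, 0, 0.006, 0, 0, 0, 0, 0, 0, 0, 0, 0, 0, 0, 0, 0, 0, 0])

```text
time_s: 30.02
position: [606.7, -123.1, 116.9]
tcp_rot: [-180.0, -0.0, 91.2]
wrist_force: [0.3, 1.1, -2.8]
opening: 57.3
finger_force: 25.0
```

Request:
jog_arm(commands=[0, 0, 0.006, 0, 0, 0, 0, 0, 0, 0, 0, 0])

```text
time_s: 30.28
position: [606.8, -123.1, 116.6]
tcp_rot: [180.0, 0.0, 91.2]
wrist_force: [-5.8, 0.7, 7.1]
opening: 57.8
finger_force: 25.0
```

Request:
jog_arm(commands=[0, 0, 0, 0, 0, 0, 0, 0, 0, 0, 0, 0, 0, 0, 0, 0, 0, 0], grip=78)

```text
time_s: 30.65
position: [606.7, -123.1, 115.5]
tcp_rot: [180.0, 0.0, 91.2]
wrist_force: [0.4, 0.8, 0.3]
opening: 77.2
finger_force: 0.0
```

Request:
jog_arm(commands=[0, 0, -0.12, 0, 0, 0, 0, 0, -0.24, 0, 0, 0, 0, 0, -0.24, 0, 0, 0, 0.22, -0.03, -0.04, 0, 0, 0.002, 0.22, -0.03, -0.04, 0, 0, 0.002, 0.22, -0.03, -0.04, 0, 0, 0.002, 0.22, -0.03, -0.04, 0, 0, 0.002, 0.22, -0.03, -0.04, 0, 0, 0.002, 0.2, -0.03, -0.03, 0, 0, 0.002, 0, 0, 0, 0, 0, 0, 0, 0, 0, 0, 0, 0], grip=93)

```text
time_s: 32.02
position: [557.4, 201.1, 322.7]
tcp_rot: [-180.0, 0.0, 90.2]
wrist_force: [-0.6, -1.2, -0.1]
opening: 92.9
finger_force: 0.0
```

```bash
python3 - <<'E'
from survey import *
from plan import *
s=state();print(s["time_s"],s["position"],s["tcp_rot"]); survey()
cv2.imwrite("pics/w5.png",np.load("last.npy")[:,:,::-1])
plan([(655.5,206,140,90),(655.5,206,48,90,30)])
plan([(655.5,206,240,90,55),(607.6,-188,240,91.1)],start=(655.5,206,48,90))
E
```

```text
32.025 [557.44846371 201.11510023 322.72067753] [-1.79988829e+02  1.82073939e-02  9.01701498e+01]
px [330.2 160.6] axes [36.5 38.3] {58: array([655.4, 205.9]), 74: array([651.6, 208.4]), 86: array([648.8, 210.2])}
wp (655.5, 206, 140, 90) row 4
wp (655.5, 206, 48, 90, 30) row 8
[0.005, 0.098, 0.183, 0, 0, 0, 0.005, 0.098, 0.183, 0, 0, 0, 0.005, 0.098, 0.182, 0, 0, 0.001, 0.006, 0.098, 0.183, 0, 0, 0, 0, 0, 0.092, 0, 0, 0, 0, 0, 0.092, 0, 0, 0, 0, 0, 0.092, 0, 0, 0, 0, 0, 0.092, 0, 0, 0]
end [655.5 206.   47.9] 90.0
wp (655.5, 206, 240, 90, 55) row 4
wp (607.6, -188, 240, 91.1) row 12
[0, 0, -0.192, 0, 0, 0, 0, 0, -0.192, 0, 0, 0, 0, 0, -0.192, 0, 0, 0, 0, 0, -0.192, 0, 0, 0, -0.197, -0.024, 0, 0, 0, -0.002, -0.197, -0.025, 0, 0, 0, -0.002, -0.197, -0.025, 0, 0, 0, -0.001, -0.197, -0.025, 0, 0, 0, -0.002, -0.197, -0.026, 0, 0, 0, -0.001, -0.196, -0.026, 0, 0, 0, -0.002, -0.197, -0.027, 0, 0, 0, -0.001, -0.196, -0.027, 0, 0, 0, -0.002]
end [ 607.7 -187.9  240. ] 91.1
```

View pics/w5.png

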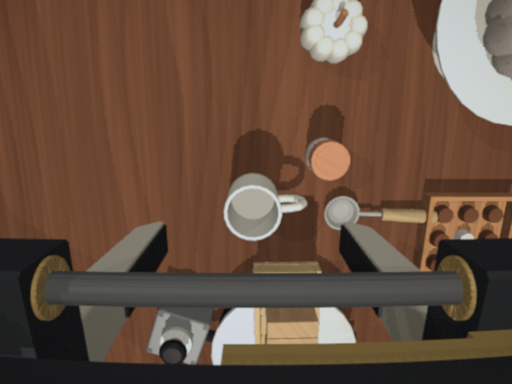

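Request:
jog_arm(commands=[0.005, 0.098, 0.183, 0, 0, 0, 0.005, 0.098, 0.183, 0, 0, 0, 0.005, 0.098, 0.182, 0, 0, 0.001, 0.006, 0.098, 0.183, 0, 0, 0, 0, 0, 0.092, 0, 0, 0, 0, 0, 0.092, 0, 0, 0, 0, 0, 0.092, 0, 0, 0, 0, 0, 0.092, 0, 0, 0, 0, 0, 0, 0, 0, 0, 0, 0, 0, 0, 0, 0])

```text
time_s: 33.33
position: [655.8, 206.9, 49.1]
tcp_rot: [179.9, -0.0, 90.1]
wrist_force: [0.4, -0.2, 0.3]
opening: 92.8
finger_force: 0.0
```

Request:
jog_arm(commands=[0, 0, 0, 0, 0, 0, 0, 0, 0, 0, 0, 0, 0, 0, 0, 0, 0, 0, 0, 0, 0, 0, 0, 0, 0, 0, 0, 0, 0, 0, 0, 0, 0, 0, 0, 0], grip=36, squeeze=20)

```text
time_s: 34.08
position: [655.4, 206.7, 48.2]
tcp_rot: [-180.0, 0.0, 90.1]
wrist_force: [-0.3, -0.0, 1.4]
opening: 49.9
finger_force: 20.0
```

Request:
jog_arm(commands=[0, 0, -0.192, 0, 0, 0, 0, 0, -0.192, 0, 0, 0, 0, 0, -0.192, 0, 0, 0, 0, 0, -0.192, 0, 0, 0, -0.197, -0.024, 0, 0, 0, -0.002, -0.197, -0.025, 0, 0, 0, -0.002, -0.197, -0.025, 0, 0, 0, -0.001, -0.197, -0.025, 0, 0, 0, -0.002, -0.197, -0.026, 0, 0, 0, -0.001, -0.196, -0.026, 0, 0, 0, -0.002, -0.197, -0.027, 0, 0, 0, -0.001, -0.196, -0.027, 0, 0, 0, -0.002])

```text
time_s: 35.58
position: [607.5, -188.8, 240.1]
tcp_rot: [-180.0, -0.0, 91.2]
wrist_force: [0.2, -0.1, -1.5]
opening: 49.6
finger_force: 20.0
```

Request:
jog_arm(commands=[0, 0, 0, 0, 0, 0, 0, 0, 0, 0, 0, 0, 0, 0, 0, 0, 0, 0, 0, 0, 0, 0, 0, 0])

```text
time_s: 36.08
position: [608.2, -186.3, 240.2]
tcp_rot: [-180.0, -0.0, 91.2]
wrist_force: [-0.3, 0.4, -0.3]
opening: 49.5
finger_force: 20.0
```

Request:
jog_arm(commands=[0, 0, 0.15, 0, 0, 0, 0, 0, 0.15, 0, 0, 0, 0, 0, 0.12, 0, 0, 0, 0, 0, 0.05, 0, 0, 0, 0, 0, 0.03, 0, 0, 0, 0, 0, 0, 0, 0, 0, 0, 0, 0, 0, 0, 0, 0, 0, 0, 0, 0, 0])

```text
time_s: 37.08
position: [608.3, -187.4, 116.0]
tcp_rot: [179.9, 0.0, 91.2]
wrist_force: [-0.3, 0.3, -2.2]
opening: 49.4
finger_force: 20.0
```

Request:
jog_arm(commands=[0, 0, 0.008, 0, 0, 0, 0, 0, 0.006, 0, 0, 0, 0, 0, 0, 0, 0, 0, 0, 0, 0, 0, 0, 0])

```text
time_s: 37.58
position: [608.0, -187.2, 111.7]
tcp_rot: [-180.0, -0.0, 91.2]
wrist_force: [0.2, 0.6, -0.9]
opening: 49.6
finger_force: 20.0
```

Release, retreat, and look from a hover where the crate is visible.

Request:
jog_arm(commands=[0, 0, 0.006, 0, 0, 0, 0, 0, 0, 0, 0, 0])

```text
time_s: 37.83
position: [608.2, -187.3, 111.2]
tcp_rot: [180.0, 0.0, 91.2]
wrist_force: [-2.9, 0.9, 7.9]
opening: 49.7
finger_force: 20.0
```

Request:
jog_arm(commands=[0, 0, 0, 0, 0, 0, 0, 0, 0, 0, 0, 0, 0, 0, 0, 0, 0, 0], grip=72)

```text
time_s: 38.2
position: [608.0, -187.3, 110.1]
tcp_rot: [-180.0, -0.0, 91.2]
wrist_force: [0.9, -0.1, -0.6]
opening: 71.1
finger_force: 0.0
```

Request:
jog_arm(commands=[0, 0, -0.12, 0, 0, 0, 0, 0, -0.24, 0, 0, 0, 0, 0, -0.24, 0, 0, 0, -0.04, -0.1, -0.2, 0, 0, 0.002, -0.04, -0.1, -0.1, 0, 0, 0.002, -0.04, -0.1, 0, 0, 0, 0.002, 0, 0, 0, 0, 0, 0, 0, 0, 0, 0, 0, 0])

```text
time_s: 39.2
position: [533.9, -218.4, 334.9]
tcp_rot: [-180.0, -0.0, 90.7]
wrist_force: [-0.0, -0.5, 0.3]
opening: 71.7
finger_force: 0.0
```

```bash
python3 - <<'E'
from h import *
s=state(); print(s["time_s"],s["position"],s["tcp_rot"])
cv2.imwrite("pics/w6.png",cv2.resize(capture("wrist")[:,:,::-1],(800,600),interpolation=cv2.INTER_CUBIC))
E
```

```text
39.2 [ 533.90626657 -218.39478002  334.87449934] [-1.79988011e+02 -1.55392750e-02  9.06548946e+01]
```

View pics/w6.png

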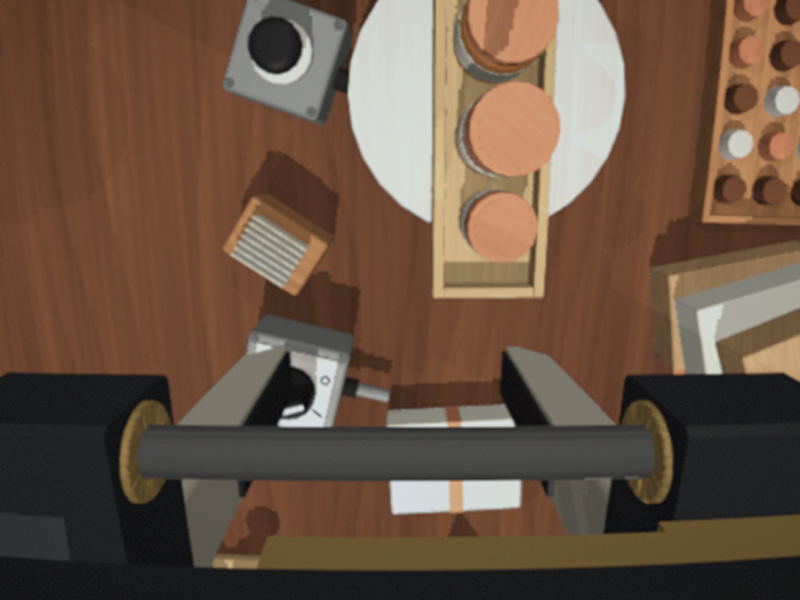

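```bash
python3 - <<'E'
from plan import *
plan([(441.8,-340,180,196),(441.8,-340,94,196,30)],dyaw=10)
plan([(441.8,-340,94,136.5)],start=(441.8,-340,94,196))
s=capture("scene"); cv2.imwrite("pics/s2.png",cv2.resize(s[110:260,160:300,::-1],(560,600),interpolation=cv2.INTER_CUBIC))
E
```

```text
wp (441.8, -340, 180, 196) row 11
wp (441.8, -340, 94, 196, 30) row 14
[-0.044, -0.034, 0.056, 0, 0, -0.111, -0.038, -0.041, 0.056, 0, 0, -0.111, -0.03, -0.047, 0.056, 0, 0, -0.112, -0.022, -0.051, 0.056, 0, 0, -0.111, -0.013, -0.054, 0.056, 0, 0, -0.112, -0.004, -0.055, 0.056, 0, 0, -0.111, 0.005, -0.055, 0.057, 0, 0, -0.112, 0.014, -0.054, 0.056, 0, 0, -0.111, 0.023, -0.051, 0.057, 0, 0, -0.112, 0.031, -0.046, 0.056, 0, 0, -0.111, 0.038, -0.04, 0.057, 0, 0, -0.112, 0, 0, 0.115, 0, 0, 0]
[0, 0, 0.114, 0, 0, 0, 0, 0, 0.115, 0, 0, 0]
end [ 441.7 -340.    94. ] 196.0
wp (441.8, -340, 94, 136.5) row 7
[0, 0, 0, 0, 0, 0.099, 0, 0, 0, 0, 0, 0.099, 0, 0, 0, 0, 0, 0.099, 0, 0, 0, 0, 0, 0.099, 0, 0, 0, 0, 0, 0.099, 0, 0, 0, 0, 0, 0.099, 0, 0, 0, 0, 0, 0.098]
end [ 441.8 -340.    94. ] 136.5
```

View pics/s2.png

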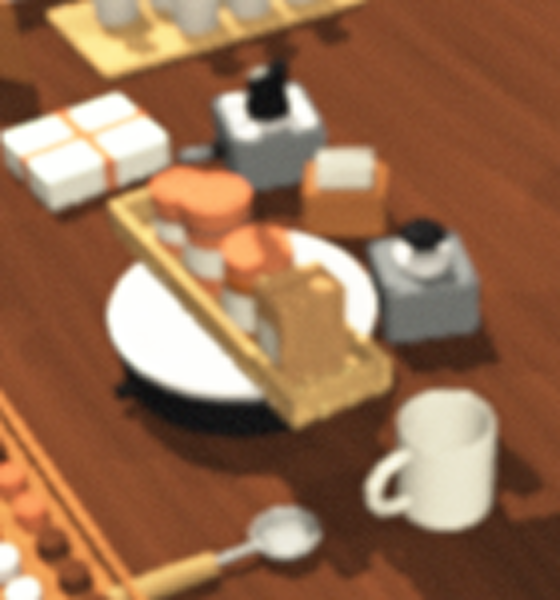

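Request:
jog_arm(commands=[-0.044, -0.034, 0.056, 0, 0, -0.111, -0.038, -0.041, 0.056, 0, 0, -0.111, -0.03, -0.047, 0.056, 0, 0, -0.112, -0.022, -0.051, 0.056, 0, 0, -0.111, -0.013, -0.054, 0.056, 0, 0, -0.112, -0.004, -0.055, 0.056, 0, 0, -0.111, 0.005, -0.055, 0.057, 0, 0, -0.112, 0.014, -0.054, 0.056, 0, 0, -0.111, 0.023, -0.051, 0.057, 0, 0, -0.112, 0.031, -0.046, 0.056, 0, 0, -0.111, 0.038, -0.04, 0.057, 0, 0, -0.112, 0, 0, 0, 0, 0, 0])

```text
time_s: 40.8
position: [441.0, -340.2, 179.1]
tcp_rot: [179.9, -0.1, -164.1]
wrist_force: [0.5, 0.4, 0.2]
opening: 71.7
finger_force: 0.0
```

Request:
jog_arm(commands=[0, 0, 0, 0, 0, 0, 0, 0, 0.115, 0, 0, 0, 0, 0, 0.114, 0, 0, 0, 0, 0, 0.115, 0, 0, 0, 0, 0, 0, 0, 0, 0, 0, 0, 0, 0, 0, 0])

```text
time_s: 41.55
position: [441.9, -340.4, 96.1]
tcp_rot: [-179.9, 0.1, -164.0]
wrist_force: [0.2, 0.6, 0.5]
opening: 72.2
finger_force: 0.0
```

Request:
jog_arm(commands=[0, 0, 0, 0, 0, 0, 0, 0, 0, 0, 0, 0, 0, 0, 0, 0, 0, 0, 0, 0, 0, 0, 0, 0, 0, 0, 0, 0, 0, 0, 0, 0, 0, 0, 0, 0, 0, 0, 0, 0, 0, 0, 0, 0, 0, 0, 0, 0], grip=0, squeeze=20)

```text
time_s: 42.55
position: [441.2, -340.2, 94.4]
tcp_rot: [180.0, -0.0, -164.0]
wrist_force: [-0.1, 1.3, 0.7]
opening: 14.0
finger_force: 20.0
```

Request:
jog_arm(commands=[0, 0, 0, 0, 0, 0.099, 0, 0, 0, 0, 0, 0.099, 0, 0, 0, 0, 0, 0.099, 0, 0, 0, 0, 0, 0.099, 0, 0, 0, 0, 0, 0.099, 0, 0, 0, 0, 0, 0.099, 0, 0, 0, 0, 0, 0.098, 0, 0, 0, 0, 0, 0])

```text
time_s: 43.55
position: [441.1, -340.4, 94.4]
tcp_rot: [-180.0, -0.0, 136.6]
wrist_force: [0.1, -1.0, 0.1]
opening: 13.7
finger_force: 20.0
```

Request:
jog_arm(commands=[0, 0, 0, 0, 0, 0, 0, 0, 0, 0, 0, 0, 0, 0, 0, 0, 0, 0], grip=60)

```text
time_s: 43.92
position: [441.2, -340.3, 94.5]
tcp_rot: [180.0, 0.0, 136.6]
wrist_force: [0.6, -0.3, -0.6]
opening: 39.0
finger_force: 0.0
```

```bash
python3 - <<'E'
from plan import *
plan([(442,-340,160,136.5,33),(480,-270,320,90,40)])
plan([(447,-60,200,90),(447,-60,140,90,30)],start=(480,-270,320,90))
E
```

```text
wp (442, -340, 160, 136.5, 33) row 2
wp (480, -270, 320, 90, 40) row 8
[-0.001, 0.001, -0.131, 0, 0, 0.001, -0.001, 0.002, -0.131, 0, 0, 0, 0.014, 0.051, -0.107, 0, 0, 0.09, 0.021, 0.049, -0.107, 0, 0, 0.09, 0.027, 0.046, -0.107, 0, 0, 0.09, 0.033, 0.042, -0.106, 0, 0, 0.09, 0.038, 0.037, -0.107, 0, 0, 0.091, 0.042, 0.031, -0.106, 0, 0, 0.09]
end [ 480.  -270.1  320. ] 90.0
wp (447, -60, 200, 90) row 5
wp (447, -60, 140, 90, 30) row 7
[0.168, -0.026, 0.096, 0, 0, 0, 0.168, -0.027, 0.096, 0, 0, 0, 0.168, -0.026, 0.096, 0, 0, 0, 0.168, -0.027, 0.096, 0, 0, 0, 0.168, -0.026, 0.096, 0, 0, 0, 0, 0, 0.12, 0, 0, 0, 0, 0, 0.12, 0, 0, 0]
end [447. -60. 140.] 90.0
```

Request:
jog_arm(commands=[-0.001, 0.001, -0.131, 0, 0, 0.001, -0.001, 0.002, -0.131, 0, 0, 0, 0.014, 0.051, -0.107, 0, 0, 0.09, 0.021, 0.049, -0.107, 0, 0, 0.09, 0.027, 0.046, -0.107, 0, 0, 0.09, 0.033, 0.042, -0.106, 0, 0, 0.09, 0.038, 0.037, -0.107, 0, 0, 0.091, 0.042, 0.031, -0.106, 0, 0, 0.09, 0, 0, 0, 0, 0, 0, 0, 0, 0, 0, 0, 0])

```text
time_s: 45.18
position: [479.8, -270.3, 318.9]
tcp_rot: [-179.9, -0.0, 90.1]
wrist_force: [0.3, -0.2, 0.4]
opening: 60.2
finger_force: 0.0
```

```bash
python3 - <<'E'
from h import *
c=cam("wrist"); im=capture("wrist"); np.save("iso_on.npy",im)
cv2.imwrite("pics/w7.png",cv2.resize(im[:300,120:320,::-1],(400,600),interpolation=cv2.INTER_CUBIC)); np.save("c7.npy",c[2])
E
```

```text
(no output)
```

View pics/w7.png

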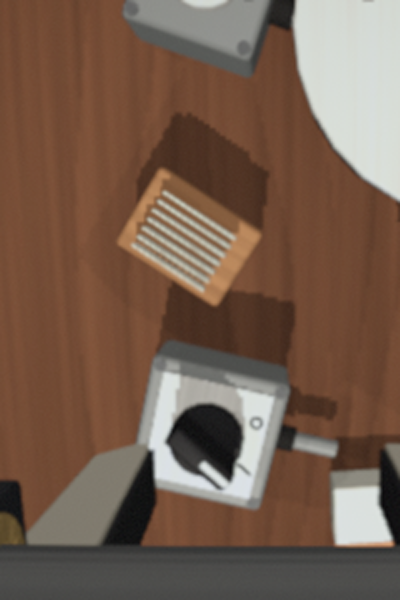

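Request:
jog_arm(commands=[0.16, -0.026, 0, 0, 0, 0, 0.1, 0, 0, 0, 0, 0, 0.08, 0, 0, 0, 0, 0, 0, 0, 0, 0, 0, 0, 0, 0, 0, 0, 0, 0], grip=0)

```text
time_s: 45.85
position: [473.6, -185.6, 319.6]
tcp_rot: [-180.0, 0.0, 90.0]
wrist_force: [0.4, -0.1, -0.2]
opening: 14.7
finger_force: 0.0
```

```bash
python3 - <<'E'
from h import *
s=state();print(s["position"],s["opening"])
c=cam("wrist"); im=capture("wrist")
m=cv2.inRange(cv2.cvtColor(im,cv2.COLOR_RGB2HSV),(0,0,0),(180,255,60))
for q in cv2.findContours(m,cv2.RETR_EXTERNAL,cv2.CHAIN_APPROX_NONE)[0]:
    a=cv2.contourArea(q)
    if a<150: continue
    e=cv2.fitEllipse(cv2.convexHull(q)); print(a,np.round(e[0],1),np.round(e[1],1),plane(c,[e[0]],90)[0].round(1))
E
```

```text
[ 473.56982615 -185.61969491  319.61535478] 14.673019531947698
10592.5 [381.6 369.1] [  28.1 2723.1] [ 656.6 -472.5   90. ]
12310.5 [350.  288.9] [101.8 338.7] [ 599.2 -342.1   90. ]
13228.5 [143.3 290.2] [106.1 304.7] [ 332.  -344.3   90. ]
618.5 [253.1 285.1] [ 68.8 134. ] [ 474.1 -335.7   90. ]
898.0 [226.5  56.6] [33.3 35.9] [445.4 -62.2  90. ]
194.0 [-2.8 40.8] [21.1 83.3] [186.  -37.5  90. ]
```

Request:
jog_arm(commands=[0.125, -0.028, 0.1, 0, 0, 0, 0.125, -0.028, 0.15, 0, 0, 0, 0.125, -0.028, 0.22, 0, 0, 0, 0.123, -0.027, 0.22, 0, 0, 0, 0, 0, 0.05, 0, 0, 0, 0, 0, 0, 0, 0, 0, 0, 0, 0, 0, 0, 0, 0, 0, 0, 0, 0, 0])

```text
time_s: 46.9
position: [446.8, -62.3, 138.1]
tcp_rot: [179.9, 0.0, 89.9]
wrist_force: [-0.2, -0.3, 0.3]
opening: 0.5
finger_force: 0.0
```

Request:
jog_arm(commands=[0, 0, 0.04, 0, 0, 0, 0, 0, 0.03, 0, 0, 0, 0, 0, 0.02, 0, 0, 0, 0, 0, 0.008, 0, 0, 0, 0, 0, 0, 0, 0, 0])

```text
time_s: 47.52
position: [446.1, -61.6, 112.1]
tcp_rot: [-180.0, -0.0, 90.0]
wrist_force: [0.6, 0.1, -0.8]
opening: 0.7
finger_force: 0.0
```

Request:
jog_arm(commands=[0, 0, 0.016, 0, 0, 0, 0, 0, 0.016, 0, 0, 0, 0, 0, 0.016, 0, 0, 0, 0, 0, 0.004, 0, 0, 0, 0, 0, 0, 0, 0, 0])

```text
time_s: 48.15
position: [446.3, -61.6, 99.4]
tcp_rot: [180.0, 0.0, 90.0]
wrist_force: [1.5, 0.0, 4.3]
opening: 0.6
finger_force: 2.0
```

Request:
jog_arm(commands=[0, 0, 0.006, 0, 0, 0, 0, 0, 0, 0, 0, 0])

```text
time_s: 48.4
position: [446.4, -61.6, 98.9]
tcp_rot: [179.9, 0.0, 90.0]
wrist_force: [-2.1, 1.0, 16.0]
opening: 0.6
finger_force: 7.6
```

16 N at 98.9 mm: against the stop. Release and retreat.

Request:
jog_arm(commands=[0, 0, -0.1, 0, 0, 0, 0, 0, -0.2, 0, 0, 0, -0.1, -0.05, -0.24, 0, 0, 0, -0.2, -0.05, -0.24, 0, 0, 0, -0.2, -0.05, -0.1, 0, 0, 0, -0.2, 0, 0, 0, 0, 0, -0.2, 0, 0, 0, 0, 0, 0, 0, 0, 0, 0, 0])

```text
time_s: 49.4
position: [411.1, -276.9, 300.5]
tcp_rot: [-179.9, -0.1, 89.8]
wrist_force: [-0.6, 1.0, 0.9]
opening: 0.5
finger_force: 0.0
```

```bash
python3 - <<'E'
from h import *
s=state();print(s["time_s"],s["position"])
a=capture("scene")[110:260,160:300,::-1]; cv2.imwrite("pics/s3.png",cv2.resize(a,(560,600),interpolation=cv2.INTER_CUBIC))
E
```

```text
49.4 [ 411.09503004 -276.91775685  300.51294011]
```

View pics/s3.png

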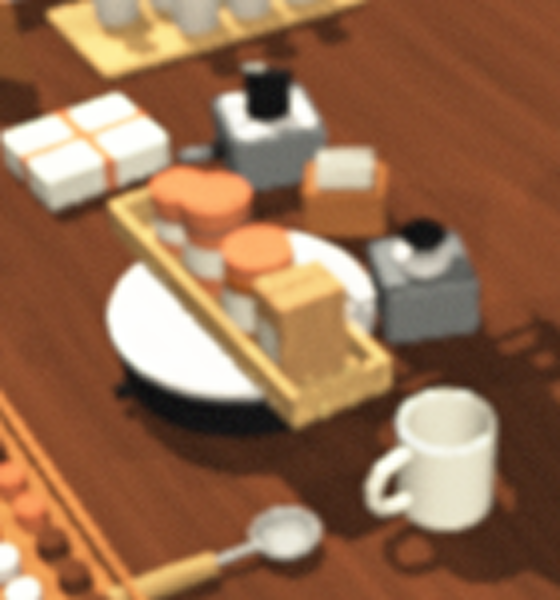

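The scene image shows the four goods upright in the crate in one row at (170–300, 190–325). The plunger is back up at (422, 235) and the other items have not moved.

```bash
python3 -c "
from cell import *
print(finish_job())"
```

```text
the job is handed in; nothing more can be done
None
```

I turned the isolator off, stood the four goods found on the counter (carton_slim, jar_large, tin_tall, tin_low) upright in one row in the crate, turned the isolator back on and pressed the start plunger to its stop. The plunger sprang back up, the other items stayed where they were, and I handed the job in at about 49 s; no verdict came back.

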